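# Book a crate of hardware tins in on the workbench

## Task

Stand every hardware tin from the steel sheet upright in the wooden crate, one per cell. Then pick up the barcode scanner and read first the label on the stand and after it the label on the crate, each time holding the scanner still for two seconds with its window about 9 cm from the label, looking squarely at the middle of the bars along the label's slope; then lay the scanner back on its belly on the rubber mat, lengthwise and wholly on it, and let go. Last, swing the tally counter's lever to its stop and let it spring back; leave the plastic bottle, cardboard box and screwdriver alone.

Things in the scene. Friction and masses are not known exactly. Their poses are not given: they have to be found in the camera images.
- tin1: round closed metal tin of hardware with a paper band, 58 mm diameter, 62 mm tall, about 0.16 kg, standing loose on the steel sheet (3 mm thick). All tins are alike; three to five are present. Origin: centre of its underside, z up the tin.
- tin2: round closed metal tin of hardware with a paper band, 58 mm diameter, 62 mm tall, about 0.16 kg, standing loose on the steel sheet (3 mm thick). All tins are alike; three to five are present. Origin: centre of its underside, z up the tin.
- tin3: round closed metal tin of hardware with a paper band, 58 mm diameter, 62 mm tall, about 0.16 kg, standing loose on the steel sheet (3 mm thick). All tins are alike; three to five are present. Origin: centre of its underside, z up the tin.
- tin4: round closed metal tin of hardware with a paper band, 58 mm diameter, 62 mm tall, about 0.16 kg, standing loose on the steel sheet (3 mm thick). All tins are alike; three to five are present. Origin: centre of its underside, z up the tin.
- tin5: round closed metal tin of hardware with a paper band, 58 mm diameter, 62 mm tall, about 0.16 kg, standing loose on the steel sheet (3 mm thick). All tins are alike; three to five are present. Origin: centre of its underside, z up the tin.
- crate: open divided wooden crate, fixed, 173 (its x) by 257 mm (its y); walls 40 mm high, 5 thick; dividers 5 thick, no higher than the walls; floor about 5 thick. 2 by 3 square cells about 79 mm wide, centres at x = -42, +42 and y = -84, 0, +84 mm in its frame. Origin: centre of its underside. Its +y side carries the crate label.
- crate_label: barcode label (72 by 48 mm, on a grey plate 80 by 56) fixed outside the crate's +y wall, centre 72 mm above the bench, facing away from the crate, leaning back 25 degrees from upright. Origin: centre of the printed face; x points INTO the face (the way a square-on scanner looks), y along the label's width, z up along the face.
- shelf_label: a second barcode label of the same size, on a separate steel stand fixed to the bench beyond the tins; centre 115 mm above the bench, facing the robot, leaning back 25 degrees. Origin and axes as for the crate label.
- mat: black rubber mat, 220 mm (its x) by 120 mm (its y), 4 mm thick, fixed to the bench: the scanner's place. Origin: centre of its underside.
- scanner: straight handheld barcode scanner, 150 mm long, 0.18 kg, belly down on the mat. Grey handle 30 wide, 30 high, x -75 to +25 mm; black head 46 wide, 36 high, x +25 to +75. Always on; looks along its +x out of the head's front. Origin: centre of its underside, midway along the length; centre of mass about 11 mm ahead of it; z up.
- nose (a point): centre of the scanner's front window, 75 mm ahead of the scanner's origin and 18 mm above its belly; axes as the scanner's.
- tally_lever (a joint): angle of the tally counter's lever, rad: 0 at rest, 1.0 at its stop. A spring holds it at 0 and pulls it back when released; about 2 N at the post starts it, about 6 N holds it at the stop. Seen from above it advances anticlockwise about lever_hinge.
- lever_hinge (a point): vertical hinge axis of the lever, 60 mm above the bench on top of the grey tally counter (box 64 by 80 by 56 mm on a foot plate 100 by 110 mm, fixed to the bench). The flat arm lies between 60 and 65 mm above the bench.
- lever_post (a point): top centre of the upright black thumb post at the end of the lever arm: 12 mm diameter, 55 mm from the hinge axis, top 94 mm above the bench. It sticks out 29 mm above the arm and moves with the lever; at rest it lies on the counter's robot side, towards the left (+y).
- plastic_bottle: bystander: clear plastic bottle, 56 mm diameter, 170 mm tall; leave alone. Origin: centre of underside.
- screw_box: bystander: cardboard box 60 by 90 by 45 mm; leave alone. Origin: centre of underside.
- screwdriver: bystander: screwdriver lying on the bench; leave alone.
Things that resemble listed ones, but are neither listed nor needed, are in the scene too. What is shaped like the tin1 but turquoise is not meant.

How it is judged:
By the outcome, as a careful person would: the job done as asked, in the order asked, and still so for the second after the job is handed in, with the robot touching nothing.
Of tin1, tin2, tin3, tin4, tin5 only 3 to 5 are there at a start; the rules pass over those that are not, and their reading is None.
At some moment in a run one of tin1, tin2, tin3, tin4, tin5, scanner may be knocked a few centimetres aside while the robot is not near it.
It also fails if it takes over 210 s, if anything falls off the work surface, if the arm or the gripper's body presses on something with over 40 N, if the wrist force passes 120 N, or if a joint passes its speed limit or range.

## Robot

A 6-joint arm with a two-finger parallel gripper is mounted at the origin on the work surface. World frame = base frame: x ahead of the robot, y to its left, z up, the work surface at z = 0. Lengths are in m, angles in rad, forces in N, time in s.
With the tool pointing down it reaches from about 0.25 to 0.725 m from the base axis. Payload 4 kg.
Tool frame: the origin (TCP) lies on the centre line of the jaws, within the pads' length; the fingertips stand 11 mm ahead of it and the grasp point (between the pads) lies 8 mm behind it (bot.nose_length is the distance from the TCP to the fingertips, in m); z points along the fingers, y is the direction in which the jaws open and shut (so a half turn about z gives the same grasp; the last joint's range is limited). The gripper opens to 85 mm and grips with 20 to 120 N. Pads are 22 mm wide; open, the fingers measure 114 mm over their backs; the gripper's body (76 mm by 85 mm) begins 54 mm behind the grasp point. The pads swing forward as they close: fully open they stand 13 mm farther back than shut.
Start: joints at [-1.279, 0.241, 0.005, 1.335, 0, 1.571], TCP at [0.144, -0.479, 0.242] pointing down, gripper open.
Joint ranges: [-2.72, 2.72], [-1.05, 1.87], [-1.09, 1.28], [-1.99, 2.15], [-1.42, 1.44], [-3.14, 3.14]. Speed limits (rad/s): [2.79, 2.79, 3.14, 3.14, 3.14, 3.14].

## Interface

Orientations are given as a unit quaternion [x, y, z, w].
In Python, from workcell import bot gives the robot as it stands.
- The arm moves only by the tool play_rows, never from a script. Its argument "plan" is one flat list of numbers, 6 for each row, row after row: the shift along the tool's x, y, z in mm, then the turn, a rotation vector about the tool's x, y, z in rad. A call has 1 to 20 rows; each row shifts and turns the commanded pose from where the row before left it, along the tool's axes as they then stand; what a row does not reach is not made up. A row lasts 1/8 s, in which the tool goes at most 62.5 mm and 10.7 degrees, less where a joint would pass 70% of its speed; a pose out of reach is approached as far as the arm can. A call with a gripper value outside its range is refused whole. "hand" is the opening in per cent of the stroke, from 0 (shut) to 100 (fully open), set as the call begins (left out, the last holds). The fingers move at their own pace and stop on an object; the grip force is fixed at half the most. Time passes only in rows, so rows that do not move let the fingers close. It gives the time, the measured TCP pose, the force and the opening at its end, in the units of the state.
- bot.get_obs(): the state, without advancing time (a new reading comes with each control period).
- bot.camera(name): name is "scene" or "top"; returns a dict with "frame" (400x640x3 uint8, blue, green, red), "range_z" (400x640 float32, m along the optical axis (not along the pixel's ray), 0 where there is no reading), "K" (3x3 intrinsics, pixels), "cam_to_world" (4x4, takes a point from camera to world coordinates). Camera axes: x right, y down, z forward; pixel columns grow to the right and rows downward; lengths in m; the calibration is good to about 2 mm. A picture is of the moment at which its call begins.
- bot.job_done(): hands the job in, once; it reports no verdict.
Trained networks look in the newest picture that a camera, given by its name, has taken for a name from the list of things; names that differ only in an ending like _2 or _b are one class to them, and where a whole thing is asked for, a point or a joint stands for the part that bears it (a point fixed in the world has none). Each returns a list of dicts, best first, with "p" (0 to 1); they miss things now and then, are a little off and sometimes report something else, mostly with a low value. They report only what shows in the picture. A call takes as long as a camera call. They do not tell look-alikes from the thing itself.
- bot.outline_of(query, camera): "mask" (400x640 bool, what is visible of it) and "point" ([row, column] in pixels, amid what is visible of it).
The state is a dict: "clock": time; "joint_pos": joint angles; "joint_vel": joint speeds; "tau": joint torques, N m; "eef_pos": TCP position; "tool_rot": TCP orientation; "ft_force": force on the tool from outside, world axes, zero at the start; "ft_torque": the same for the moment, N m; "grip_width": finger opening in m.
Only numpy, scipy, OpenCV 4.12 (cv2) and the standard library are available. Lean on these libraries where they do the work, as an engineer would, in place of code of your own. Each camera call takes 0.05 s, during which the arm holds its last target.

## Working session

There is one attempt and no reset: what is moved stays moved. The work goes in short steps, Python scripts to look and compute and a tool call to move; the robot and the scene stay as the last step left them, time stands still between calls to the robot, and variables do not carry over. Pictures are saved under pics/ and viewed, and the job is handed in when it is done.

Besides the shell and the picture viewer there is one more tool, called after "Request:" as name(argument=value, ...) on one line, values as JSON. play_rows: Moves the arm, as the interface text tells. Its arguments: {"type":"object","properties":{"plan":{"type":"array","items":{"type":"number"}},"hand":{"type":"number"}},"required":["plan"]}

```bash
ls -la; mkdir -p pics; cat > h.py <<'E'
import numpy as np, cv2
from scipy.spatial.transform import Rotation as R
from workcell import bot
def cam(n): return bot.camera(n)
def cloud(c):
    z=c["range_z"];K=c["K"];v,u=np.mgrid[0:400,0:640]
    P=np.stack([(u-K[0,2])/K[0,0]*z,(v-K[1,2])/K[1,1]*z,z],-1)
    T=c["cam_to_world"];W=P@T[:3,:3].T+T[:3,3];W[z==0]=np.nan
    return W
def proj(c,p):
    T=np.linalg.inv(c["cam_to_world"]);q=T[:3,:3]@np.array(p)+T[:3,3];k=c["K"]@q;return k[:2]/k[2]
E
python3 - <<'E'
from h import *
for n in ["scene","top"]:
    c=cam(n);cv2.imwrite(f"pics/{n}0.png",c["frame"]);np.savez(f"{n}0.npz",**c)
    print(n,c["K"].round(1).tolist(),c["cam_to_world"].round(3).tolist())
    for q in ["tin1","crate","crate_label","shelf_label","mat","scanner","lever_post","plastic_bottle","screw_box","screwdriver","lever_hinge"]:
        r=bot.outline_of(q,n); W=cloud(c)
        print(q,[(round(float(x["p"]),2),x["point"],int(x["mask"].sum()),np.nanmedian(W[x["mask"]],0).round(3).tolist()) for x in r])
o=bot.get_obs();print(o)
E
```

```text
total 12
drwxr-xr-x  3 agent agent 4096 Dec  6 23:19 .
drwxr-xr-x 23 root  root  4096 Dec  6 23:19 ..
drwxr-xr-x  2 agent agent 4096 Dec  6 23:19 pics
scene [[437.7, 0.0, 324.1], [0.0, 437.7, 186.4], [0.0, 0.0, 1.0]] [[-0.307, 0.575, -0.758, 1.513], [0.952, 0.179, -0.249, 0.323], [-0.007, -0.798, -0.602, 0.909], [0.0, 0.0, 0.0, 1.0]]
tin1 [(0.98, [192.4, 250.4], 355, [0.526, -0.247, 0.053]), (0.92, [218.3, 226.3], 462, [0.674, -0.268, 0.048]), (0.89, [188.4, 223.4], 410, [0.54, -0.346, 0.048]), (0.88, [174.4, 265.0], 370, [0.42, -0.25, 0.049]), (0.83, [184.9, 194.8], 408, [0.543, -0.449, 0.048]), (0.83, [151.9, 272.2], 336, [0.287, -0.277, 0.041])]
crate [(0.73, [207.1, 340.1], 3938, [0.483, 0.028, 0.017])]
crate_label [(0.53, [197.4, 390.0], 190, [0.467, 0.179, 0.073]), (0.46, [188.6, 222.1], 440, [0.538, -0.345, 0.045])]
shelf_label [(0.73, [216.4, 246.5], 153, [0.715, -0.163, 0.121])]
mat [(0.56, [228.8, 454.6], 1258, [0.474, 0.388, 0.003]), (0.22, [220.3, 199.3], 294, [0.67, -0.365, 0.018])]
scanner [(0.73, [226.6, 443.0], 536, [0.491, 0.367, 0.034]), (0.57, [271.1, 434.8], 1036,
[... 1780 characters left out ...]
41, 0.16, 0.065])]
{'clock': 1.2, 'joint_pos': array([-1.27904732e+00,  2.40602740e-01,  5.00861793e-03,  1.33520941e+00,
        2.85512414e-05,  1.57077450e+00]), 'joint_vel': array([-0.00126928,  0.00068466,  0.00137483,  0.00129491,  0.00145262,
       -0.00016084]), 'tau': array([ 7.05006187e-04, -3.72219872e+01,  2.52691537e+01,  1.32713019e-03,
        9.54037318e-05,  1.86718715e-06]), 'eef_pos': array([ 0.14382186, -0.47886866,  0.24230839]), 'tool_rot': array([ 9.89377582e-01,  1.45368495e-01,  1.36001098e-05, -5.64121936e-06]), 'ft_force': array([-0.51136485, -1.13907912, -0.25580643]), 'ft_torque': array([-0.01553268, -0.01695139,  0.02596681]), 'grip_width': 0.08542476311139345}
```

View pics/top0.png

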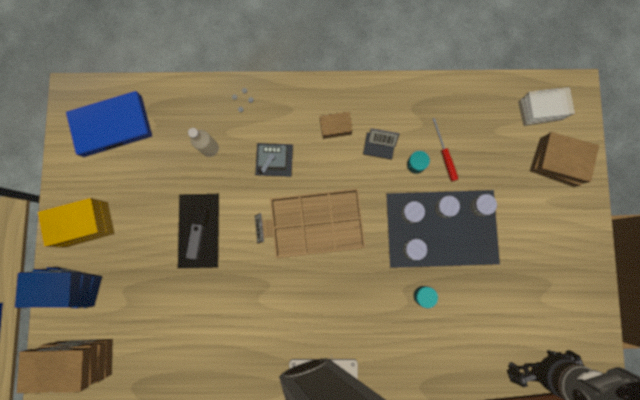

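View pics/scene0.png

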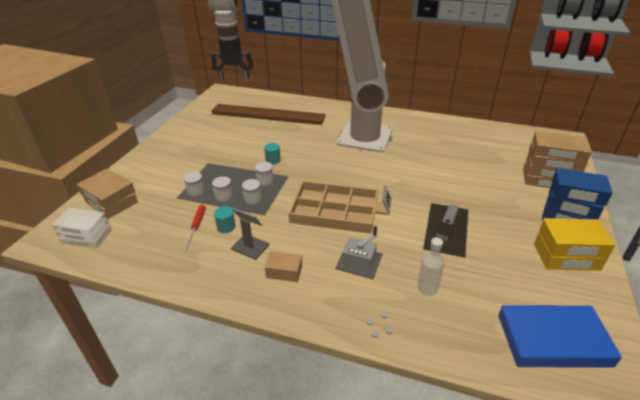

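```bash
python3 - <<'E'
import cv2
a=cv2.imread("pics/top0.png")
cv2.imwrite("pics/t_tins.png",cv2.resize(a[90:340,360:560],None,fx=2.4,fy=2.4,interpolation=cv2.INTER_CUBIC))
cv2.imwrite("pics/t_left.png",cv2.resize(a[110:290,130:390],None,fx=3,fy=3,interpolation=cv2.INTER_CUBIC))
E
```

```text
(no output)
```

View pics/t_tins.png

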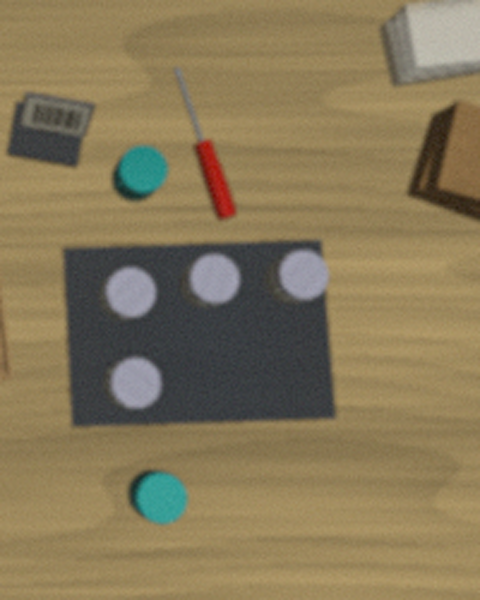

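View pics/t_left.png

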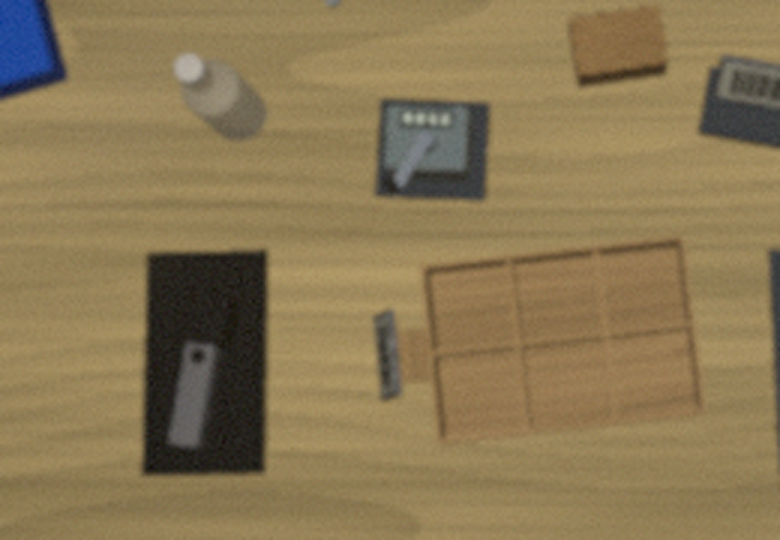

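The top view shows four white-lidded tins on the sheet, at pixels (col,row) (414,211), (449,206), (486,204) and (417,249). The look-alikes are the two turquoise tins at (419,161) and (427,297), both off the sheet, so I exclude those. The scanner is at (197,235) with its head up the image. The crate is at (317,223) with its label at (258,228). The stand label is at (382,138) and the counter at (273,158). Next I'll measure each of them.

```bash
cat >> h.py <<'E'
def tins(verbose=False):
    c=cam("top");W=cloud(c);hsv=cv2.cvtColor(c["frame"],cv2.COLOR_BGR2HSV)
    m=(W[...,2]>0.052)&(W[...,2]<0.08)&(hsv[...,1]<70)&(hsv[...,2]>110)
    n,l,s,ce=cv2.connectedComponentsWithStats(m.astype(np.uint8))
    out=[]
    for i in range(1,n):
        if 200<s[i,4]<700:
            P=W[l==i][:,:2];(x,y),r=cv2.minEnclosingCircle(P.astype(np.float32))
            out.append((np.median(P,0).round(4).tolist(),P.mean(0).round(4).tolist(),(round(x,4),round(y,4)),round(r,4),ce[i].round(1).tolist()))
    return out,c
E
python3 - <<'E'
from h import *
t,c=tins()
for x in t: print(x)
s=cam("scene");Wt=cloud(c);Ws=cloud(s)
def pts(lo,hi,f=None):
    A=[]
    for W in(Wt,Ws):
        P=W.reshape(-1,3);k=np.all((P>lo)&(P<hi),1);A.append(P[k]);
    return A
print("turquoise tin/sheet heights",[np.nanmedian(a[:,2]) for a in pts([.4,-.35,-.05],[.45,-.3,.05])], 'table',[np.nanmedian(a[:,2]) for a in pts([.3,-.0,-.05],[.36,.2,.05])])
for nm,A in zip("ts",pts([.3,-.15,.033],[.65,.17,.047])):
    r=cv2.minAreaRect(A[:,:2].astype(np.float32));print("crate",nm,len(A),r,A[:,2].mean())
for nm,A in zip("ts",pts([.35,.15,.05],[.6,.25,.11])):
    print("clabel",len(A),A.mean(0),A.min(0),A.max(0)); u,sv,v=np.linalg.svd(A-A.mean(0));print(v)
for nm,A in zip("ts",pts([.62,-.25,.08],[.8,-.08,.16])):
    print("slabel",len(A),A.mean(0),A.min(0),A.max(0)); u,sv,v=np.linalg.svd(A-A.mean(0));print(v)
for nm,A in zip("ts",pts([.3,.27,.02],[.62,.45,.033])):
    r=cv2.minAreaRect(A[:,:2].astype(np.float32));print("handle",nm,len(A),r,A[:,2].mean())
for nm,A in zip("ts",pts([.3,.27,.02],[.62,.45,.06])):
    r=cv2.minAreaRect(A[:,:2].astype(np.float32));print("scanner",nm,len(A),r,A[:,2].max())
for nm,A in zip("ts",pts([.55,.05,.07],[.75,.25,.12])):
    print("post",nm,len(A),A.mean(0),A.min(0),A.max(0))
E
```

```text
([0.6609, 0.1521], [0.6608, 0.1492], (0.6648, 0.1457), 0.0471, [270.4, 158.8])
([0.5263, -0.4613], [0.5259, -0.4618], (0.5265, -0.4629), 0.0293, [486.4, 204.2])
([0.5213, -0.357], [0.5219, -0.357], (0.5218, -0.3571), 0.0296, [449.1, 205.8])
([0.5069, -0.2585], [0.5061, -0.2587], (0.507, -0.2591), 0.0293, [414.3, 211.5])
([0.4012, -0.261], [0.4007, -0.261], (0.4009, -0.2621), 0.0292, [416.2, 249.2])
turquoise tin/sheet heights [np.float64(0.0025868168100077193), np.float64(0.0023218667360731526)] table [np.float64(-0.0002399822262522111), np.float64(-0.0009869909016596567)]
crate t 1014 ((0.5231658220291138, 0.03367070108652115), (0.2674074172973633, 0.2840924859046936), 6.293911457061768) 0.03810754344048838
crate s 729 ((0.4794251322746277, 0.029893092811107635), (0.18237389624118805, 0.2809620201587677), 6.105678081512451) 0.037078382635206825
clabel 200 [0.45973781 0.17430925 0.08031147] [0.41941936 0.16012552 0.05014381] [0.5001657  0.19179062 0.10080676]
[[-0.99499506 -0.08914178 -0.04515063]
 [ 0.00139754 -0.4642192   0.88571924]
 [ 0.09991438 -0.88122317 -0.46202039]]
clabel 1
[... 803 characters left out ...]
510803), 76.76697540283203) 0.029550806982882337
handle s 161 ((0.4550620913505554, 0.3723178803920746), (0.04536217823624611, 0.1534394472837448), 78.2376480102539) 0.029378419475885674
scanner t 692 ((0.4501100182533264, 0.36293521523475647), (0.047040149569511414, 0.14944837987422943), 83.61709594726562) 0.046357739759314454
scanner s 453 ((0.45499688386917114, 0.36902013421058655), (0.04593222960829735, 0.15595051646232605), 80.93142700195312) 0.0424824070510722
post t 24 [0.61972538 0.17204406 0.08872352] [0.61289843 0.1511816  0.07051199] [0.65404    0.17856141 0.09706563]
post s 36 [0.62364324 0.17700605 0.08430221] [0.61602556 0.1704672  0.0723335 ] [0.62933913 0.18264509 0.09523223]
```

```bash
cat > fit.py <<'E'
from h import *
from scipy.optimize import differential_evolution as DE
c=dict(np.load("top0.npz"));s=dict(np.load("scene0.npz"))
Wt,Ws=cloud(c),cloud(s)
def box(W,lo,hi):
    P=W.reshape(-1,3);return P[np.all((P>lo)&(P<hi),1)]
def crate(P):
    def f(q):
        ca,sa=np.cos(q[2]),np.sin(q[2]);d=P[:,:2]-q[:2]
        x=d[:,0]*ca+d[:,1]*sa;y=-d[:,0]*sa+d[:,1]*ca
        dx=np.min([abs(x-k) for k in(-.084,0,.084)],0);dy=np.min([abs(y-k) for k in(-.126,-.042,.042,.126)],0)
        out=np.maximum(np.maximum(abs(x)-.0865,abs(y)-.1285),0)
        return np.minimum(np.minimum(dx,dy)+3*out,.012).mean()
    r=DE(f,[(.44,.52),(-.01,.06),(0,.2)],seed=1,tol=1e-8,maxiter=300);return r.x.round(4),r.fun
print("crate t",crate(box(Wt,[.3,-.15,.034],[.65,.165,.046])))
print("crate s",crate(box(Ws,[.3,-.15,.034],[.65,.165,.046])))
# labels: label plane facing pts
def rectfit(P,ww,hh):
    m=P.mean(0);u,sv,v=np.linalg.svd(P-m,full_matrices=False)
    print(' n',v[2].round(3),'resid',(sv[2]/np.sqrt(len(P))).round(4))
for W,n in((Wt,'t'),(Ws,'s')):
    for q,cc in (("scanner",(.45,.363)),):
        P=box(W,[.3,.27,.022],[.62,.45,.06])
        def f(q):
            ca,sa=np.cos(q[2]),np.sin(q[2]);d=P[:,:2]-q[:2]
            x=d[:,0]*ca+d[:,1]*sa;y=-d[:,0]*sa+d[:,1]*ca
            hw=np.where(x>.025,.023,.015)
            hz=np.where(x>.025,.040,.034)
            return np.minimum(np.maximum(abs(x)-.075,0)+np.maximum(abs(y)-hw,0)+.3*abs(hz-P[:,2]),.02).mean()-0
        r=DE(f,[(.42,.5),(.34,.39),(-.5,.5)],seed=1,tol=1e-8);print("scanner",n,r.x.round(4),r.fun,P[:,2].max())
E
python3 fit.py
python3 - <<'E'
import cv2,numpy as np
from h import *
c=dict(np.load("top0.npz"));s=dict(np.load("scene0.npz"))
a=c["frame"];b=s["frame"]
def cr(im,r0,r1,c0,c1,f,n): cv2.imwrite(f"pics/{n}.png",cv2.resize(im[r0:r1,c0:c1],None,fx=f,fy=f,interpolation=cv2.INTER_CUBIC))
cr(b,160,310,270,480,3.8,"s_mid"); cr(a,130,185,240,300,10,"t_ctr")
E
```

```text
crate t (array([0.4777, 0.0151, 0.1098]), np.float64(0.003109210436501811))
crate s (array([0.4816, 0.0183, 0.1125]), np.float64(0.003472056031490287))
scanner t [ 0.4507  0.3648 -0.1516] 0.0008234564320124284 0.04475894903531108
scanner s [ 0.4565  0.3682 -0.1498] 0.0009764241733811901 0.0433478006521848
```

View pics/s_mid.png

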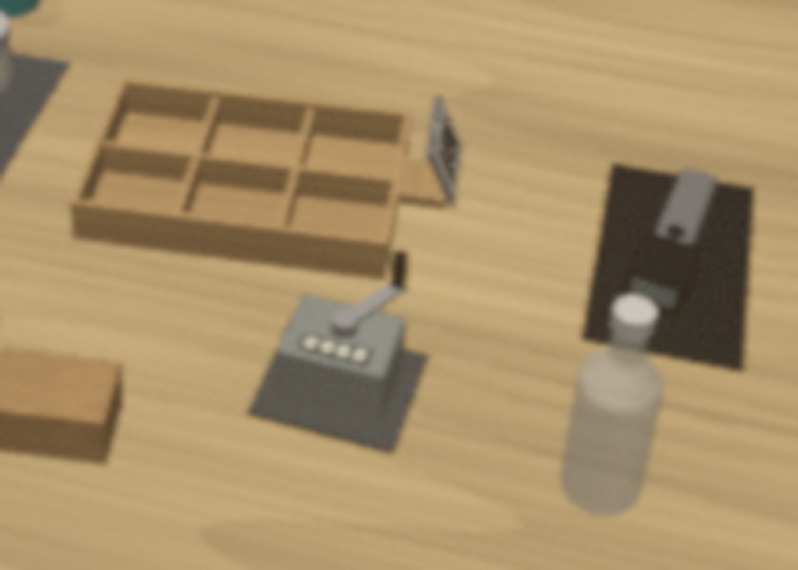

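View pics/t_ctr.png

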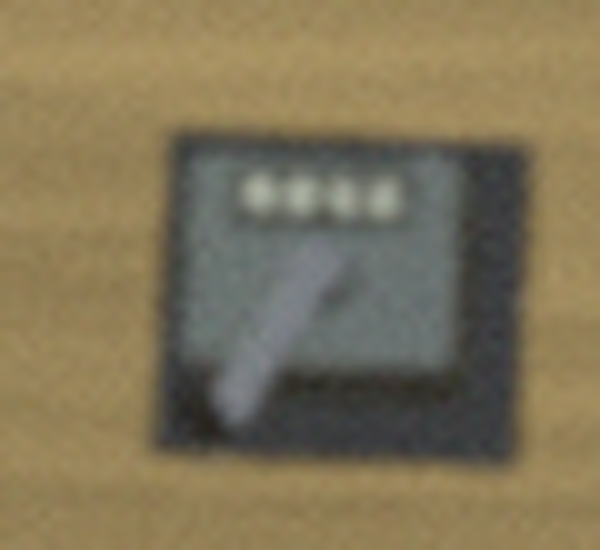

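```bash
cat >> h.py <<'E'
def down(yaw,pitch=0):
    # tool x along yaw dir, z down
    return R.from_euler('z',yaw)*R.from_euler('x',np.pi)
def rel(pos,Rt=None,frm=None):
    """tool-frame shift (mm) and turn needed from current (measured) pose; shift given in CURRENT and in FINAL tool axes"""
    o=bot.get_obs();p=np.array(o["eef_pos"]);Rc=R.from_quat(o["tool_rot"])
    if frm is not None:p=np.array(frm)
    if Rt is None:Rt=Rc
    d=(np.array(pos)-p)*1000
    print("t",o["clock"],"pos",p.round(4),"rotvec",(Rc.inv()*Rt).as_rotvec().round(4),"shift cur",Rc.inv().apply(d).round(1),"final",Rt.inv().apply(d).round(1),"F",o["ft_force"].round(1),"w",round(o["grip_width"],4))
E
python3 - <<'E'
from h import *
s=cam("scene");W=cloud(s);hsv=cv2.cvtColor(s["frame"],cv2.COLOR_BGR2HSV)
for x in [(.401,-.261),(.507,-.259),(.522,-.357),(.526,-.462)]:
    P=W.reshape(-1,3);k=(np.hypot(P[:,0]-x[0],P[:,1]-x[1])<.05)&(P[:,2]>.060)&(P[:,2]<.08)
    (a,b),r=cv2.minEnclosingCircle(P[k][:,:2].astype(np.float32));print(round(a,4),round(b,4),round(r,4),k.sum(),P[k][:,:2].mean(0).round(4))
rel([.402,-.260,.15],down(.11))
E
```

```text
0.406 -0.2559 0.032 136 [ 0.4052 -0.2584]
0.5093 -0.2553 0.0309 165 [ 0.5106 -0.2553]
0.5249 -0.3545 0.0307 155 [ 0.5267 -0.3538]
0.5312 -0.4584 0.0315 150 [ 0.5304 -0.4579]
t 1.35 pos [ 0.1438 -0.4789  0.2423] rotvec [-0.      0.      0.1818] shift cur [ 310.2 -135.3   92.3] final [ 280.6 -189.2   92.3] F [ 0.2  0.  -0.2] w 0.0853
```

Request:
play_rows(plan=[0, 0, 0, 0, 0, 0.091, 0, 0, 0, 0, 0, 0.091, 28, -19, 6, 0, 0, 0, 40, -27, 8, 0, 0, 0, 40, -27, 12, 0, 0, 0, 40, -27, 12, 0, 0, 0, 40, -27, 12, 0, 0, 0, 40, -27, 12, 0, 0, 0, 34, -23, 12, 0, 0, 0, 20, -12, 12, 0, 0, 0, 0, 0, 0, 0, 0, 0], hand=100)

```text
clock: 2.72
eef_pos: [0.4039, -0.2588, 0.1554]
tool_rot: [0.998, 0.056, -0.001, -0.001]
ft_force: [-0.3, -0.3, 0.2]
grip_width: 0.0854
```

```bash
python3 - <<'E'
from h import *
rel([.403,-.2595,.051],down(.11))
E
```

```text
t 2.725 pos [ 0.4039 -0.2588  0.1554] rotvec [-0.0011  0.0015  0.003 ] shift cur [ -0.8   0.7 104.4] final [ -1.    0.6 104.4] F [-0.3 -0.3  0.2] w 0.0854
```

Request:
play_rows(plan=[0, 0, 30, 0, 0, 0, 0, 0, 30, 0, 0, 0, -1, 0.6, 25, 0, 0, 0, 0, 0, 14, 0, 0, 0, 0, 0, 5.4, 0, 0, 0, 0, 0, 0, 0, 0, 0])

```text
clock: 3.48
eef_pos: [0.4026, -0.2612, 0.0523]
tool_rot: [0.999, 0.055, 0.0, 0.0]
ft_force: [0.1, 0.5, -0.4]
grip_width: 0.0851
```

Request:
play_rows(plan=[0, 0, 0, 0, 0, 0, 0, 0, 0, 0, 0, 0, 0, 0, 0, 0, 0, 0, 0, 0, 0, 0, 0, 0, 0, 0, 0, 0, 0, 0, 0, 0, 0, 0, 0, 0], hand=0)

```text
clock: 4.22
eef_pos: [0.4034, -0.2614, 0.0532]
tool_rot: [0.998, 0.055, 0.001, 0.001]
ft_force: [-1.0, -0.1, 5.0]
grip_width: 0.0563
```

```bash
python3 - <<'E'
from h import *
c=cam("scene");cv2.imwrite("pics/g1.png",cv2.resize(c["frame"][90:250,150:350],None,fx=4,fy=3.7,interpolation=cv2.INTER_CUBIC))
rel([.45,-.07,.15])
E
```

```text
t 4.275 pos [ 0.4034 -0.2614  0.0532] rotvec [0. 0. 0.] shift cur [  67.5 -185.   -97. ] final [  67.5 -185.   -97. ] F [-0.9 -0.3  6.5] w 0.0559
```

View pics/g1.png

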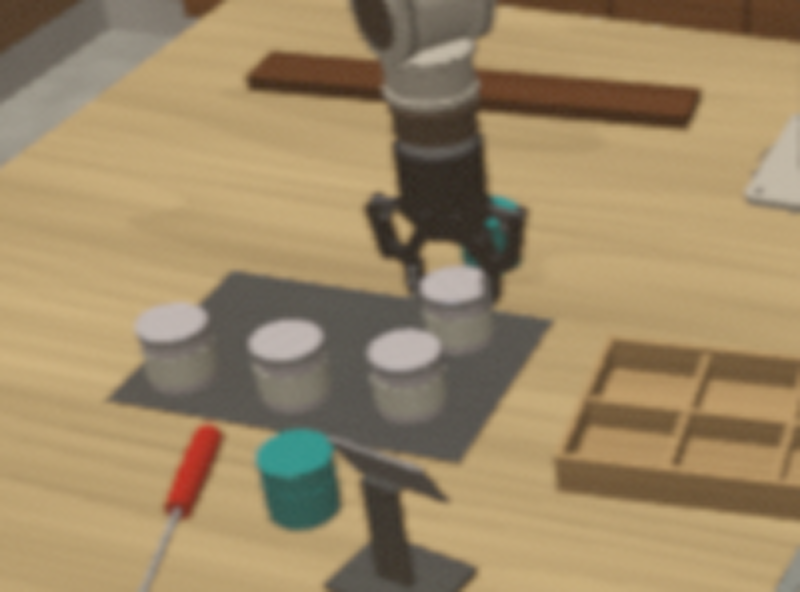

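Request:
play_rows(plan=[0, 0, 0, 0, 0, 0, 0, 0, -5, 0, 0, 0, 0, 0, -10, 0, 0, 0, 0, 0, -20, 0, 0, 0, 0, 0, -30, 0, 0, 0, 0, 0, -32, 0, 0, 0, 0, 0, 0, 0, 0, 0])

```text
clock: 5.15
eef_pos: [0.4043, -0.262, 0.1519]
tool_rot: [0.998, 0.055, 0.003, 0.002]
ft_force: [0.8, -0.6, -0.8]
grip_width: 0.0563
```

```bash
python3 - <<'E'
from h import *
for n in("scene","top"):
    c=cam(n);u=proj(c,bot.get_obs()["eef_pos"]).astype(int);print(u)
    cv2.imwrite(f"pics/g2{n}.png",cv2.resize(c["frame"][u[1]-60:u[1]+60,u[0]-70:u[0]+70],None,fx=5,fy=5,interpolation=cv2.INTER_CUBIC))
rel([.45,-.07,.15])
# cell targets with crate (.4795,.0165,.111)
o=np.array([.4795,.0165]);a=.111;M=np.array([[np.cos(a),-np.sin(a)],[np.sin(a),np.cos(a)]])
for q in [(-.042,-.084),(.042,-.084),(-.042,0),(.042,0)]: print(q,(o+M@q).round(4))
E
```

```text
[260 144]
[422 247]
t 5.25 pos [ 0.4024 -0.2607  0.1489] rotvec [0. 0. 0.] shift cur [  68.3 -184.3   -1.1] final [  68.3 -184.3   -1.1] F [-1.1 -0.2 -1.5] w 0.0561
(-0.042, -0.084) [ 0.4471 -0.0716]
(0.042, -0.084) [ 0.5305 -0.0623]
(-0.042, 0) [0.4378 0.0118]
(0.042, 0) [0.5212 0.0212]
```

View pics/g2scene.png

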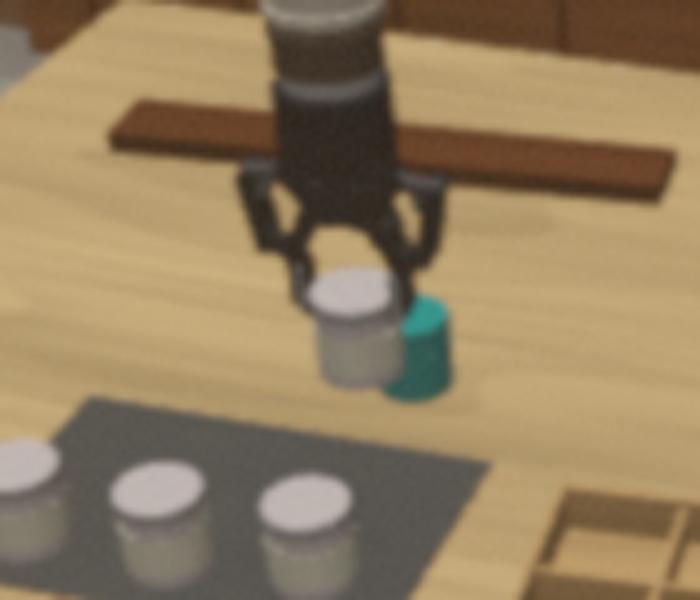

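View pics/g2top.png

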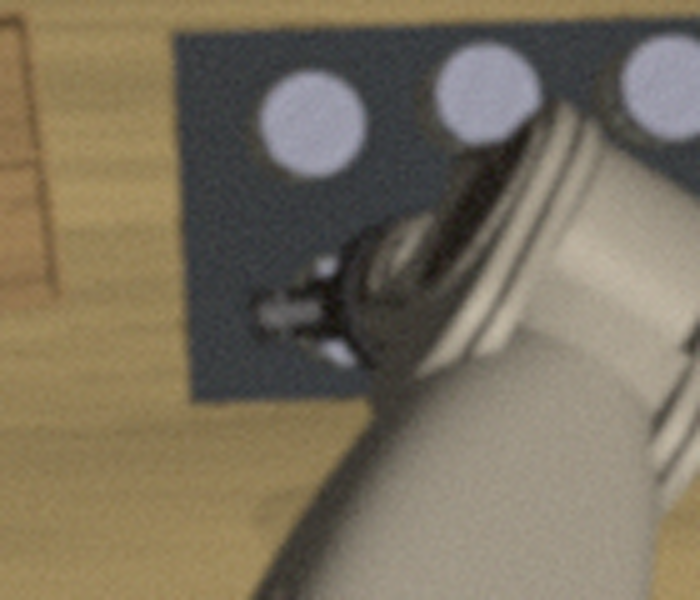

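Request:
play_rows(plan=[7, -18, 0, 0, 0, 0, 12, -35, 0, 0, 0, 0, 14, -40, 0, 0, 0, 0, 14, -40, 0, 0, 0, 0, 12, -34, 0, 0, 0, 0, 6, -16, 0, 0, 0, 0, 0, 0, 20, 0, 0, 0, 0, 0, 25, 0, 0, 0, 0, 0, 15, 0, 0, 0, 0, 0, 0, 0, 0, 0, 0, 0, 0, 0, 0, 0])

```text
clock: 6.62
eef_pos: [0.4468, -0.0718, 0.0887]
tool_rot: [0.998, 0.055, -0.0, -0.0]
ft_force: [-0.2, -0.3, 0.1]
grip_width: 0.0561
```

```bash
python3 - <<'E'
from h import *
rel([.4471,-.0716,.0545],down(.11))
c=cam("scene");cv2.imwrite("pics/p1.png",cv2.resize(c["frame"][90:250,230:430],None,fx=4,fy=3.7,interpolation=cv2.INTER_CUBIC))
E
```

```text
t 6.625 pos [ 0.4468 -0.0718  0.0887] rotvec [-0.0002  0.0009 -0.0003] shift cur [ 0.3 -0.1 34.2] final [ 0.3 -0.1 34.2] F [-0.2 -0.3  0.1] w 0.0561
```

View pics/p1.png

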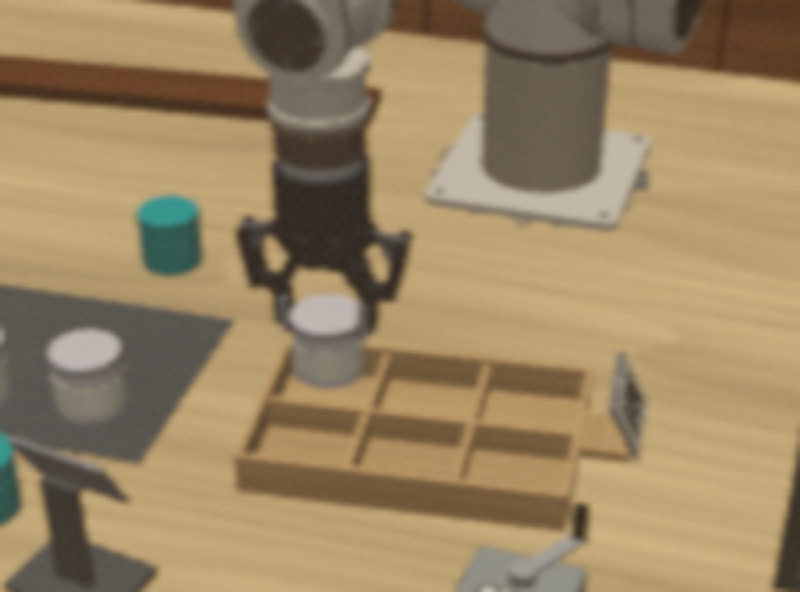

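Request:
play_rows(plan=[0, 0, 15, 0, 0, 0, 0, 0, 10, 0, 0, 0, 0, 0, 7, 0, 0, 0, 0, 0, 0, 0, 0, 0])

```text
clock: 7.18
eef_pos: [0.4467, -0.0717, 0.0565]
tool_rot: [0.998, 0.055, -0.0, -0.0]
ft_force: [-0.0, 1.0, -1.5]
grip_width: 0.0559
```

Request:
play_rows(plan=[0, 0, 0, 0, 0, 0, 0, 0, 0, 0, 0, 0, 0, 0, 0, 0, 0, 0], hand=79)

```text
clock: 7.55
eef_pos: [0.4474, -0.0718, 0.0573]
tool_rot: [0.998, 0.055, 0.0, 0.0]
ft_force: [0.3, -0.3, 0.2]
grip_width: 0.0675
```

Request:
play_rows(plan=[0, 0, -10, 0, 0, 0, 0, 0, -25, 0, 0, 0, 0, 0, -30, 0, 0, 0, 0, 0, -30, 0, 0, 0, 0, 0, 0, 0, 0, 0])

```text
clock: 8.18
eef_pos: [0.4492, -0.0721, 0.155]
tool_rot: [0.998, 0.055, 0.003, 0.001]
ft_force: [0.9, -0.0, 0.4]
grip_width: 0.0675
```

```bash
python3 - <<'E'
from h import *
rel([.509,-.257,.15],down(.11))
t,c=tins()
for x in t: print(x)
c=cam("scene");cv2.imwrite("pics/p1b.png",cv2.resize(c["frame"][110:270,170:430],None,fx=3,fy=3,interpolation=cv2.INTER_CUBIC))
E
```

```text
t 8.175 pos [ 0.4492 -0.0721  0.155 ] rotvec [ 0.0017 -0.0063 -0.0002] shift cur [ 39.2 190.3   5.6] final [ 39.1 190.3   5. ] F [ 0.9 -0.   0.4] w 0.0675
([0.6607, 0.1517], [0.6609, 0.1485], (0.664, 0.1456), 0.0472, [270.6, 158.7])
([0.5263, -0.4617], [0.5259, -0.4616], (0.5259, -0.4627), 0.0295, [486.4, 204.2])
([0.5214, -0.3573], [0.5219, -0.3571], (0.5217, -0.3576), 0.0291, [449.1, 205.8])
([0.5061, -0.2584], [0.506, -0.2586], (0.5067, -0.2591), 0.0292, [414.2, 211.5])
```

View pics/p1b.png

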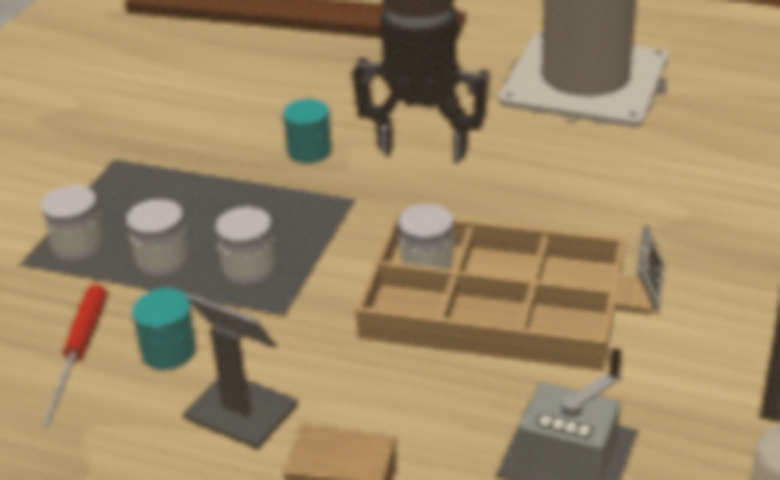

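Request:
play_rows(plan=[4, 18, 0, 0, 0, 0, 7, 36, 0, 0, 0, 0, 8, 42, 0, 0, 0, 0, 8, 42, 0, 0, 0, 0, 7, 36, 0, 0, 0, 0, 4, 18, 5, 0, 0, 0, 0, 0, 0, 0, 0, 0, 0, 0, 0, 0, 0, 0], hand=100)

```text
clock: 9.28
eef_pos: [0.5051, -0.2574, 0.1462]
tool_rot: [0.998, 0.055, -0.001, -0.001]
ft_force: [-0.4, 0.0, 0.8]
grip_width: 0.0852
```

```bash
python3 - <<'E'
from h import *
rel([.508,-.2585,.051],down(.11))
E
```

```text
t 9.275 pos [ 0.5051 -0.2574  0.1462] rotvec [-0.0016  0.0016  0.0005] shift cur [ 2.9  1.6 95.2] final [ 2.7  1.4 95.2] F [-0.4  0.   0.8] w 0.0852
```

Request:
play_rows(plan=[3, 1, 20, 0, 0, 0, 0, 0, 30, 0, 0, 0, 0, 0, 26, 0, 0, 0, 0, 0, 13, 0, 0, 0, 0, 0, 5, 0, 0, 0, 0, 0, 0, 0, 0, 0])

```text
clock: 10.02
eef_pos: [0.5093, -0.259, 0.0535]
tool_rot: [0.998, 0.055, 0.0, 0.0]
ft_force: [0.1, 0.2, -0.4]
grip_width: 0.0853
```

Request:
play_rows(plan=[0, 0, 0, 0, 0, 0, 0, 0, 0, 0, 0, 0, 0, 0, 0, 0, 0, 0, 0, 0, 0, 0, 0, 0, 0, 0, 0, 0, 0, 0, 0, 0, 0, 0, 0, 0, 0, 0, 0, 0, 0, 0], hand=0)

```text
clock: 10.9
eef_pos: [0.5101, -0.2597, 0.0544]
tool_rot: [0.998, 0.055, 0.001, 0.001]
ft_force: [-0.3, -0.8, 5.4]
grip_width: 0.0559
```

Request:
play_rows(plan=[0, 0, -6, 0, 0, 0, 0, 0, -15, 0, 0, 0, 0, 0, -25, 0, 0, 0, 0, 0, -28, 0, 0, 0, 0, 0, -20, 0, 0, 0, 0, 0, 0, 0, 0, 0, 0, 0, 0, 0, 0, 0])

```text
clock: 11.78
eef_pos: [0.5084, -0.2589, 0.1463]
tool_rot: [0.998, 0.055, -0.001, -0.0]
ft_force: [-0.0, 0.9, -1.1]
grip_width: 0.0558
```

```bash
python3 - <<'E'
from h import *
rel([.5305,-.0623,.15],down(.11))
E
```

```text
t 11.775 pos [ 0.5084 -0.2589  0.1463] rotvec [-0.0007  0.001  -0.0003] shift cur [  43.4 -193.    -3.6] final [  43.5 -193.    -3.7] F [-0.   0.9 -1.1] w 0.0558
```

Request:
play_rows(plan=[4, -18, 0, 0, 0, 0, 8, -36, 0, 0, 0, 0, 9.5, -42.5, 0, 0, 0, 0, 9.5, -42.5, 0, 0, 0, 0, 8, -36, 0, 0, 0, 0, 4.5, -18, 0, 0, 0, 0, 0, 0, 20, 0, 0, 0, 0, 0, 20, 0, 0, 0, 0, 0, 15, 0, 0, 0, 0, 0, 0, 0, 0, 0, 0, 0, 0, 0, 0, 0])

```text
clock: 13.15
eef_pos: [0.5314, -0.0627, 0.0923]
tool_rot: [0.999, 0.055, 0.0, 0.0]
ft_force: [0.0, -0.1, -1.3]
grip_width: 0.056
```

```bash
python3 - <<'E'
from h import *
rel([.5305,-.0623,.0565],down(.11))
c=cam("scene");cv2.imwrite("pics/p2.png",cv2.resize(c["frame"][90:250,230:430],None,fx=4,fy=3.7,interpolation=cv2.INTER_CUBIC))
E
```

```text
t 13.15 pos [ 0.5314 -0.0627  0.0923] rotvec [ 0.0002 -0.0007 -0.0006] shift cur [-0.9 -0.5 35.8] final [-0.9 -0.5 35.8] F [ 0.  -0.1 -1.3] w 0.056
```

View pics/p2.png

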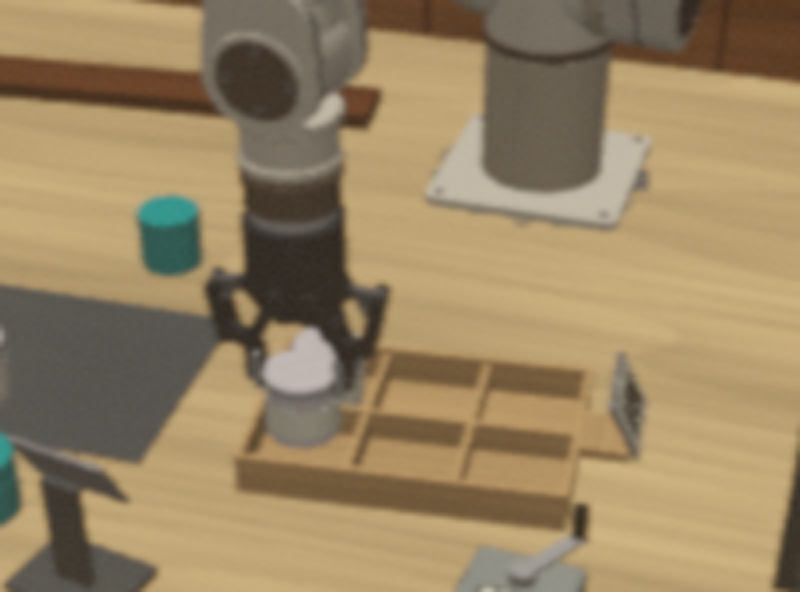

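Tin 2 is over the far-right cell and clear of tin 1, so I'm lowering it.

Request:
play_rows(plan=[-1, 0, 16, 0, 0, 0, 0, 0, 12, 0, 0, 0, 0, 0, 7, 0, 0, 0, 0, 0, 0, 0, 0, 0])

```text
clock: 13.7
eef_pos: [0.5302, -0.0627, 0.0569]
tool_rot: [0.998, 0.055, 0.0, 0.0]
ft_force: [-0.1, -1.1, -0.7]
grip_width: 0.0559
```

Request:
play_rows(plan=[0, 0, 0, 0, 0, 0, 0, 0, 0, 0, 0, 0, 0, 0, 0, 0, 0, 0], hand=79)

```text
clock: 14.08
eef_pos: [0.5303, -0.0627, 0.0571]
tool_rot: [0.998, 0.055, 0.0, 0.0]
ft_force: [-0.2, -0.4, -0.8]
grip_width: 0.0671
```

Request:
play_rows(plan=[0, 0, -10, 0, 0, 0, 0, 0, -25, 0, 0, 0, 0, 0, -30, 0, 0, 0, 0, 0, -30, 0, 0, 0, 0, 0, 0, 0, 0, 0])

```text
clock: 14.7
eef_pos: [0.5323, -0.0629, 0.1553]
tool_rot: [0.998, 0.055, 0.003, 0.001]
ft_force: [-0.5, 0.6, 0.2]
grip_width: 0.0677
```

```bash
python3 - <<'E'
from h import *
rel([.5235,-.3565,.15],down(.11))
t,c=tins()
for x in t: print(x)
E
```

```text
t 14.7 pos [ 0.5323 -0.0629  0.1553] rotvec [ 0.0015 -0.0068 -0.0002] shift cur [-41.  290.9   5.5] final [-41.  290.9   5.3] F [-0.5  0.6  0.2] w 0.0677
([0.6611, 0.1531], [0.6608, 0.1499], (0.6648, 0.1479), 0.0462, [270.1, 158.8])
([0.5263, -0.4617], [0.5258, -0.4616], (0.5272, -0.4624), 0.0297, [486.4, 204.2])
([0.5212, -0.3575], [0.5218, -0.3571], (0.5218, -0.3579), 0.0294, [449.2, 205.8])
```

Request:
play_rows(plan=[-3, 22, 0, 0, 0, 0, -6, 42, 0, 0, 0, 0, -6, 44, 0, 0, 0, 0, -6, 44, 0, 0, 0, 0, -6, 44, 0, 0, 0, 0, -6, 42, 0, 0, 0, 0, -5, 32, 0, 0, 0, 0, -3, 20, 10, 0, 0, 0, 0, 0, 10, 0, 0, 0, 0, 0, 0, 0, 0, 0, 0, 0, 0, 0, 0, 0], hand=100)

```text
clock: 16.12
eef_pos: [0.5213, -0.3539, 0.1318]
tool_rot: [0.998, 0.056, -0.0, -0.0]
ft_force: [0.2, -0.3, 0.3]
grip_width: 0.0856
```

```bash
python3 - <<'E'
from h import *
rel([.523,-.3565,.0525],down(.11))
E
```

```text
t 16.125 pos [ 0.5213 -0.3539  0.1318] rotvec [-0.0007  0.0004  0.0016] shift cur [ 1.5  2.8 79.2] final [ 1.4  2.7 79.3] F [ 0.2 -0.3  0.3] w 0.0856
```

Request:
play_rows(plan=[1, 2.5, 20, 0, 0, 0, 0, 0, 25, 0, 0, 0, 0, 0, 19, 0, 0, 0, 0, 0, 10, 0, 0, 0, 0, 0, 5, 0, 0, 0, 0, 0, 0, 0, 0, 0])

```text
clock: 16.88
eef_pos: [0.5227, -0.3577, 0.0533]
tool_rot: [0.998, 0.055, 0.0, 0.0]
ft_force: [0.2, -0.2, 0.4]
grip_width: 0.0855
```

Request:
play_rows(plan=[0, 0, 0, 0, 0, 0, 0, 0, 0, 0, 0, 0, 0, 0, 0, 0, 0, 0, 0, 0, 0, 0, 0, 0, 0, 0, 0, 0, 0, 0, 0, 0, 0, 0, 0, 0, 0, 0, 0, 0, 0, 0], hand=0)

```text
clock: 17.75
eef_pos: [0.5232, -0.3583, 0.0543]
tool_rot: [0.998, 0.055, 0.001, 0.001]
ft_force: [-0.9, 0.5, 6.1]
grip_width: 0.0562
```

Request:
play_rows(plan=[0, 0, -6, 0, 0, 0, 0, 0, -15, 0, 0, 0, 0, 0, -25, 0, 0, 0, 0, 0, -28, 0, 0, 0, 0, 0, -24, 0, 0, 0, 0, 0, 0, 0, 0, 0, 0, 0, 0, 0, 0, 0])

```text
clock: 18.62
eef_pos: [0.5218, -0.3574, 0.15]
tool_rot: [0.998, 0.055, -0.001, -0.0]
ft_force: [-0.5, -0.5, -1.4]
grip_width: 0.0561
```

```bash
python3 - <<'E'
from h import *
rel([.4378,.0118,.15],down(.11))
E
```

```text
t 18.625 pos [ 0.5218 -0.3574  0.15  ] rotvec [-0.0009  0.0011 -0.0002] shift cur [ -43.1 -376.2    0.4] final [ -43.  -376.2    0. ] F [-0.5 -0.5 -1.4] w 0.0561
```

Request:
play_rows(plan=[-2, -18, 0, 0, 0, 0, -5, -38, 0, 0, 0, 0, -5, -44, 0, 0, 0, 0, -5, -46, 0, 0, 0, 0, -5, -46, 0, 0, 0, 0, -5, -46, 0, 0, 0, 0, -5, -46, 0, 0, 0, 0, -5, -42, 0, 0, 0, 0, -4, -32, 0, 0, 0, 0, -2, -18, 0, 0, 0, 0, 0, 0, 20, 0, 0, 0, 0, 0, 20, 0, 0, 0, 0, 0, 15, 0, 0, 0, 0, 0, 0, 0, 0, 0, 0, 0, 0, 0, 0, 0])

```text
clock: 20.5
eef_pos: [0.4382, 0.0112, 0.0958]
tool_rot: [0.998, 0.055, -0.0, 0.0]
ft_force: [1.0, 0.8, -1.6]
grip_width: 0.0563
```

```bash
python3 - <<'E'
from h import *
rel([.4378,.0118,.0568],down(.11))
c=cam("scene");cv2.imwrite("pics/p3.png",cv2.resize(c["frame"][90:250,230:430],None,fx=4,fy=3.7,interpolation=cv2.INTER_CUBIC))
E
```

```text
t 20.5 pos [0.4382 0.0112 0.0958] rotvec [-0.      0.0007 -0.0003] shift cur [-0.3 -0.6 39. ] final [-0.4 -0.6 39. ] F [ 1.   0.8 -1.6] w 0.0563
```

View pics/p3.png

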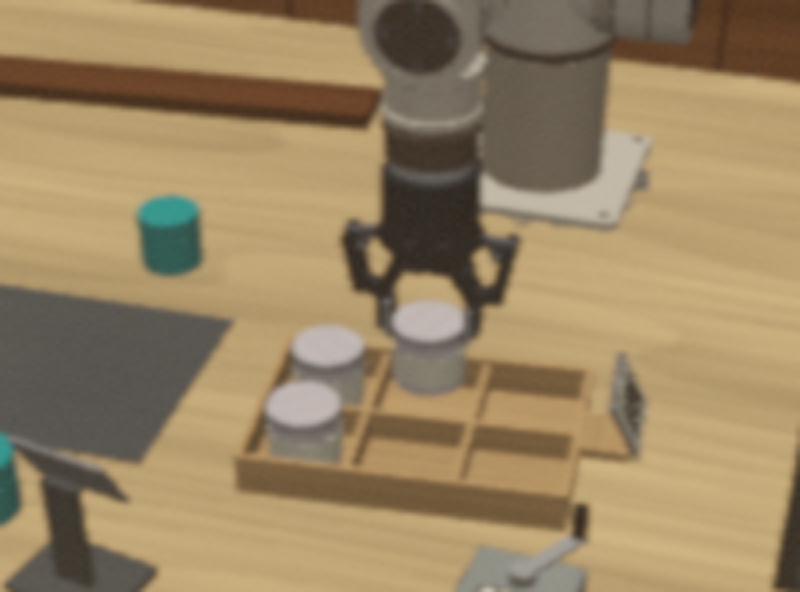

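Request:
play_rows(plan=[0, -0.5, 18, 0, 0, 0, 0, 0, 14, 0, 0, 0, 0, 0, 6.5, 0, 0, 0, 0, 0, 0, 0, 0, 0])

```text
clock: 21.05
eef_pos: [0.4381, 0.0117, 0.0571]
tool_rot: [0.998, 0.055, -0.0, -0.0]
ft_force: [0.9, -0.1, -1.8]
grip_width: 0.0561
```

Request:
play_rows(plan=[0, 0, 0, 0, 0, 0, 0, 0, 0, 0, 0, 0, 0, 0, 0, 0, 0, 0], hand=79)

```text
clock: 21.42
eef_pos: [0.4388, 0.0118, 0.0579]
tool_rot: [0.998, 0.055, 0.001, 0.0]
ft_force: [-0.3, -0.7, -0.1]
grip_width: 0.0675
```

Request:
play_rows(plan=[0, 0, -10, 0, 0, 0, 0, 0, -25, 0, 0, 0, 0, 0, -30, 0, 0, 0, 0, 0, -30, 0, 0, 0, 0, 0, 0, 0, 0, 0])

```text
clock: 22.05
eef_pos: [0.4405, 0.0118, 0.1554]
tool_rot: [0.998, 0.055, 0.003, 0.0]
ft_force: [0.7, -0.1, -0.0]
grip_width: 0.0673
```

```bash
python3 - <<'E'
from h import *
rel([.5285,-.4605,.15],down(.11))
t,c=tins()
for x in t: print(x)
E
```

```text
t 22.05 pos [0.4405 0.0118 0.1554] rotvec [ 0.0005 -0.0065 -0.0002] shift cur [ 35.7 479.1   5.9] final [ 35.6 479.1   5.4] F [ 0.7 -0.1 -0. ] w 0.0673
([0.6593, 0.1497], [0.6592, 0.1476], (0.66, 0.14), 0.0465, [270.9, 159.3])
([0.5254, -0.0643], [0.5262, -0.0654], (0.5264, -0.0639), 0.0292, [345.4, 204.6])
([0.5263, -0.4613], [0.5259, -0.4617], (0.5262, -0.4613), 0.0294, [486.4, 204.2])
([0.4405, -0.0771], [0.4419, -0.0762], (0.4439, -0.0725), 0.0293, [349.6, 234.5])
```

Request:
play_rows(plan=[2, 22, 0, 0, 0, 0, 3, 42, 0, 0, 0, 0, 4, 48, 0, 0, 0, 0, 4, 48, 0, 0, 0, 0, 4, 48, 0, 0, 0, 0, 4, 48, 0, 0, 0, 0, 4, 48, 0, 0, 0, 0, 4, 48, 0, 0, 0, 0, 3, 45, 0, 0, 0, 0, 3, 42, 0, 0, 0, 0, 2, 24, 0, 0, 0, 0, 0, 14, 10, 0, 0, 0, 0, 0, 10, 0, 0, 0, 0, 0, 0, 0, 0, 0, 0, 0, 0, 0, 0, 0], hand=100)

```text
clock: 23.98
eef_pos: [0.5275, -0.4572, 0.1325]
tool_rot: [0.998, 0.055, -0.0, -0.0]
ft_force: [-0.9, -0.2, 0.4]
grip_width: 0.0853
```

```bash
python3 - <<'E'
from h import *
rel([.5295,-.460,.0525],down(.11))
c=cam("scene");cv2.imwrite("pics/p4.png",cv2.resize(c["frame"][90:250,150:350],None,fx=4,fy=3.7,interpolation=cv2.INTER_CUBIC))
E
```

```text
t 23.975 pos [ 0.5275 -0.4572  0.1325] rotvec [-0.0005  0.0003  0.001 ] shift cur [ 1.7  3.1 80. ] final [ 1.7  3.  80. ] F [-0.9 -0.2  0.4] w 0.0853
```

View pics/p4.png

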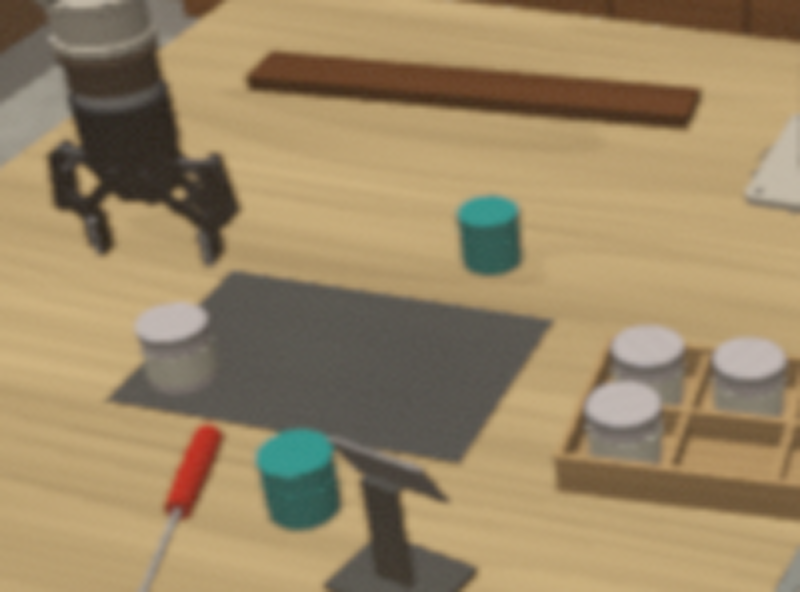

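Request:
play_rows(plan=[1, 2.5, 20, 0, 0, 0, 0, 0, 25, 0, 0, 0, 0, 0, 20, 0, 0, 0, 0, 0, 10, 0, 0, 0, 0, 0, 5, 0, 0, 0, 0, 0, 0, 0, 0, 0])

```text
clock: 24.78
eef_pos: [0.5289, -0.4607, 0.0529]
tool_rot: [0.998, 0.055, 0.0, 0.0]
ft_force: [0.7, -0.0, -0.0]
grip_width: 0.0855
```

Request:
play_rows(plan=[0, 0, 0, 0, 0, 0, 0, 0, 0, 0, 0, 0, 0, 0, 0, 0, 0, 0, 0, 0, 0, 0, 0, 0, 0, 0, 0, 0, 0, 0, 0, 0, 0, 0, 0, 0, 0, 0, 0, 0, 0, 0], hand=0)

```text
clock: 25.65
eef_pos: [0.5295, -0.4614, 0.054]
tool_rot: [0.998, 0.055, 0.001, 0.001]
ft_force: [0.9, -0.3, 6.6]
grip_width: 0.0561
```

Request:
play_rows(plan=[0, 0, -6, 0, 0, 0, 0, 0, -15, 0, 0, 0, 0, 0, -25, 0, 0, 0, 0, 0, -28, 0, 0, 0, 0, 0, -24, 0, 0, 0, 0, 0, 0, 0, 0, 0, 0, 0, 0, 0, 0, 0])

```text
clock: 26.52
eef_pos: [0.5282, -0.4603, 0.1494]
tool_rot: [0.998, 0.055, -0.001, -0.001]
ft_force: [-0.2, 0.2, -1.9]
grip_width: 0.056
```

```bash
python3 - <<'E'
from h import *
rel([.5212,.0212,.15],down(.11))
E
```

```text
t 26.525 pos [ 0.5282 -0.4603  0.1494] rotvec [-0.0012  0.0011 -0.0002] shift cur [  45.8 -479.4   -0. ] final [  45.9 -479.4   -0.6] F [-0.2  0.2 -1.9] w 0.056
```

Request:
play_rows(plan=[2, -20, 0, 0, 0, 0, 4, -40, 0, 0, 0, 0, 4.5, -47, 0, 0, 0, 0, 4.5, -47, 0, 0, 0, 0, 4.5, -47, 0, 0, 0, 0, 4.5, -47, 0, 0, 0, 0, 4.5, -47, 0, 0, 0, 0, 4.5, -47, 0, 0, 0, 0, 4.5, -46, 0, 0, 0, 0, 4, -42, 0, 0, 0, 0, 3, -32, 0, 0, 0, 0, 1.5, -17, 0, 0, 0, 0, 0, 0, 20, 0, 0, 0, 0, 0, 20, 0, 0, 0, 0, 0, 15, 0, 0, 0, 0, 0, 0, 0, 0, 0, 0, 0, 0, 0, 0, 0])

```text
clock: 28.65
eef_pos: [0.5223, 0.0202, 0.0958]
tool_rot: [0.999, 0.055, 0.0, 0.0]
ft_force: [0.5, 1.0, -1.1]
grip_width: 0.0558
```

```bash
python3 - <<'E'
from h import *
rel([.5212,.0212,.0568],down(.11))
c=cam("scene");cv2.imwrite("pics/p5.png",cv2.resize(c["frame"][90:250,230:430],None,fx=4,fy=3.7,interpolation=cv2.INTER_CUBIC))
E
```

```text
t 28.65 pos [0.5223 0.0202 0.0958] rotvec [ 0.0001 -0.0006 -0.0007] shift cur [-1.  -1.1 39. ] final [-1.  -1.1 39. ] F [ 0.5  1.  -1.1] w 0.0558
```

View pics/p5.png

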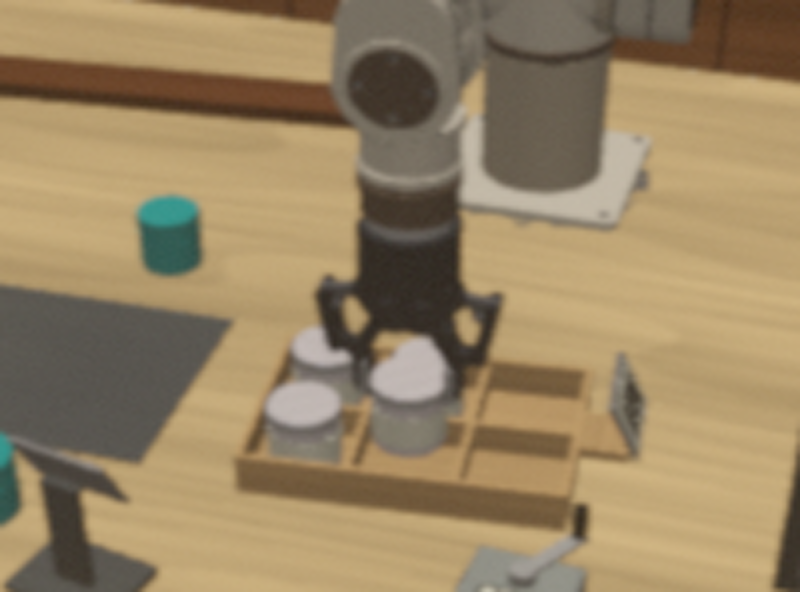

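Request:
play_rows(plan=[-1, -1, 18, 0, 0, 0, 0, 0, 14, 0, 0, 0, 0, 0, 6.5, 0, 0, 0, 0, 0, 0, 0, 0, 0])

```text
clock: 29.2
eef_pos: [0.5209, 0.0213, 0.0569]
tool_rot: [0.998, 0.055, -0.0, -0.0]
ft_force: [-0.6, -0.4, -1.5]
grip_width: 0.0559
```

Request:
play_rows(plan=[0, 0, 0, 0, 0, 0, 0, 0, 0, 0, 0, 0, 0, 0, 0, 0, 0, 0], hand=79)

```text
clock: 29.58
eef_pos: [0.5212, 0.0214, 0.0573]
tool_rot: [0.998, 0.055, 0.0, 0.0]
ft_force: [0.5, 0.4, -0.6]
grip_width: 0.0675
```

Request:
play_rows(plan=[0, 0, -10, 0, 0, 0, 0, 0, -25, 0, 0, 0, 0, 0, -30, 0, 0, 0, 0, 0, -30, 0, 0, 0, 0, 0, -30, 0, 0, 0, -10, -20, -30, 0, 0, 0, -20, -40, 0, 0, 0, 0, -20, -40, 0, 0, 0, 0, -20, -40, 0, 0, 0, 0, -20, -40, 0, 0, 0, 0, -20, -40, 0, 0, 0, 0, 0, 0, 0, 0, 0, 0])

```text
clock: 31.08
eef_pos: [0.3969, 0.1211, 0.2188]
tool_rot: [0.992, 0.119, -0.005, -0.04]
ft_force: [-0.2, 0.5, -0.8]
grip_width: 0.0675
```

```bash
python3 - <<'E'
from h import *
t,c=tins()
for x in t: print(x)
cv2.imwrite("pics/p6t.png",c["frame"])
s=cam("scene");cv2.imwrite("pics/p6.png",s["frame"])
np.savez("top1.npz",**c);np.savez("scene1.npz",**s)
rel([.45,.36,.2])
E
sed -e 's/top0/top1/;s/scene0/scene1/' fit.py > fit1.py; python3 fit1.py
```

```text
([0.6611, 0.1513], [0.6612, 0.1479], (0.6643, 0.1452), 0.0471, [270.8, 158.7])
([0.5252, -0.064], [0.5261, -0.0638], (0.527, -0.064), 0.0294, [344.9, 204.6])
([0.5169, 0.0204], [0.517, 0.0203], (0.5173, 0.0203), 0.0291, [315.0, 207.9])
([0.4434, -0.0719], [0.4437, -0.0723], (0.444, -0.0728), 0.0294, [348.2, 233.9])
([0.4355, 0.0093], [0.4365, 0.0106], (0.4363, 0.0112), 0.0292, [318.5, 236.6])
t 31.175 pos [0.3985 0.1209 0.2185] rotvec [0. 0. 0.] shift cur [ 106.5 -218.    36.4] final [ 106.5 -218.    36.4] F [-0.6 -0.2 -0.4] w 0.0675
crate t (array([0.4778, 0.0149, 0.1106]), np.float64(0.002034610694016517))
crate s (array([0.4816, 0.0187, 0.1086]), np.float64(0.005387924002417604))
scanner t [ 0.4509  0.3647 -0.1454] 0.000842376113216743 0.045137761313168046
scanner s [ 0.4556  0.3682 -0.1479] 0.0010092795595621328 0.042818155522447277
```

View pics/p6.png

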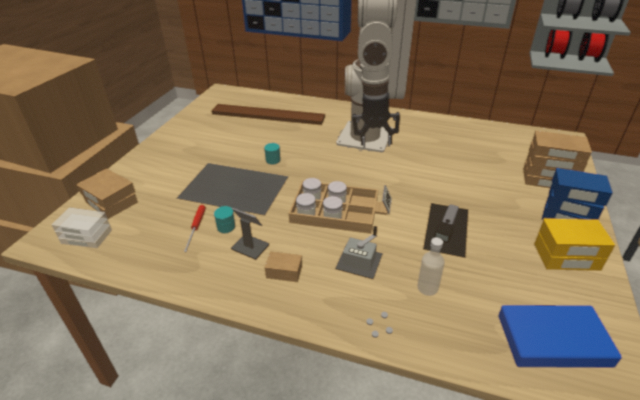

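View pics/p6t.png

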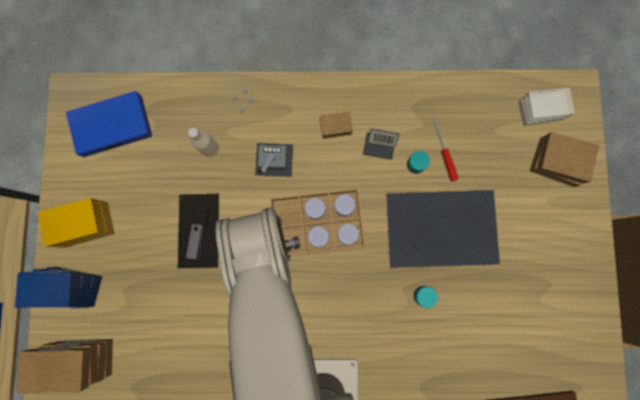

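```bash
cat > lab.py <<'E'
from h import *
from scipy.optimize import least_squares
def lab(W,ctr,yaw0,ang=25):
    P=W.reshape(-1,3);t=np.radians(ang)
    def axes(yaw):
        f=np.array([np.cos(yaw),np.sin(yaw),0]);x=f*np.cos(t)-np.array([0,0,np.sin(t)]);y=np.array([-np.sin(yaw),np.cos(yaw),0]);return x,y,np.cross(x,y)
    x,y,z=axes(yaw0);d=P-ctr
    k=(abs(d@x)<.02)&(abs(d@y)<.055)&(abs(d@z)<.036);Q=P[k]
    # plane dist with fixed tilt, weights
    def f(q):
        x,y,z=axes(q[3]);d=Q-q[:3];a,b=d@y,d@z
        return np.r_[d@x, np.maximum(abs(a)-.040,0)*2, np.maximum(abs(b)-.028,0)*2, [0.3*(a.max()+a.min()),0.3*(b.max()+b.min())]]
    r=least_squares(f,np.r_[ctr,yaw0],loss='soft_l1',f_scale=.003)
    m=Q.mean(0);u,s,v=np.linalg.svd(Q-m,full_matrices=False)
    x,y,z=axes(r.x[3]);d=Q-r.x[:3]
    print(len(Q),r.x.round(4),'span y',(d@y).min().round(3),(d@y).max().round(3),'z',(d@z).min().round(3),(d@z).max().round(3),'mean',m.round(4),'n',v[2].round(3))
if __name__=="__main__":
    for n in("top0","scene0","top1","scene1"):
        W=cloud(dict(np.load(n+".npz")));print(n);lab(W,np.array([.708,-.168,.115]),-.15)
        if n[:3]!="top" or n=="top0": lab(W,np.array([.461,.176,.072]),-1.46)
    c=dict(np.load("top1.npz"));s=dict(np.load("scene1.npz"))
    cv2.imwrite("pics/l1.png",cv2.resize(c["frame"][120:170,355:405],None,fx=10,fy=10,interpolation=cv2.INTER_CUBIC))
    cv2.imwrite("pics/l2.png",cv2.resize(s["frame"][180:220,370:410],None,fx=10,fy=10,interpolation=cv2.INTER_CUBIC))
E
python3 lab.py
```

```text
top0
426 [ 0.7043 -0.1694  0.1154 -0.1872] span y -0.04 0.04 z -0.032 0.03 mean [ 0.7055 -0.1696  0.1178] n [-0.883  0.168  0.438]
213 [ 0.4596  0.1772  0.0741 -1.4651] span y -0.04 0.04 z -0.029 0.03 mean [0.4596 0.1746 0.0782] n [ 0.09  -0.912 -0.4  ]
scene0
240 [ 0.7119 -0.1668  0.1138 -0.1718] span y -0.042 0.041 z -0.029 0.03 mean [ 0.7154 -0.1644  0.1168] n [ 0.939 -0.147 -0.31 ]
199 [ 0.4647  0.1814  0.0703 -1.4896] span y -0.041 0.041 z -0.032 0.033 mean [0.4708 0.1795 0.0705] n [ 0.083 -0.965 -0.247]
top1
424 [ 0.7045 -0.1695  0.1155 -0.1892] span y -0.04 0.04 z -0.03 0.032 mean [ 0.7056 -0.1696  0.1177] n [-0.885  0.171  0.433]
scene1
236 [ 0.7118 -0.1669  0.1139 -0.1738] span y -0.04 0.04 z -0.031 0.029 mean [ 0.7152 -0.1643  0.1165] n [ 0.937 -0.147 -0.317]
197 [ 0.4642  0.1812  0.0701 -1.4885] span y -0.042 0.042 z -0.032 0.031 mean [0.471  0.1795 0.0707] n [ 0.074 -0.962 -0.262]
```

View pics/l1.png

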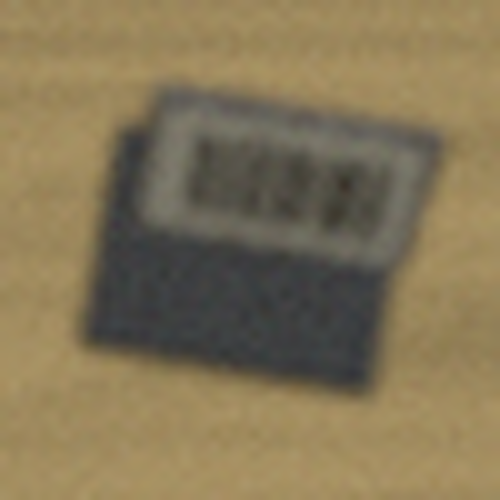

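View pics/l2.png

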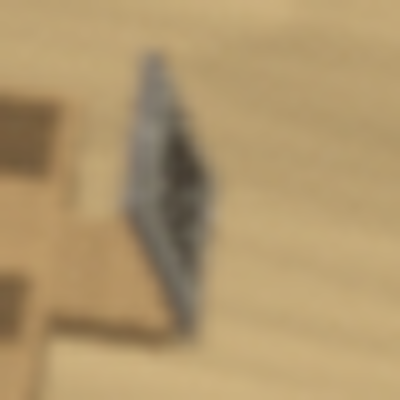

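```bash
python3 - <<'E'
from h import *
rel([.461,.365,.18],down(-.147)); print(bot.get_obs()["joint_pos"].round(3))
E
```

```text
t 31.175 pos [0.3985 0.1209 0.2185] rotvec [-0.0804  0.0147  0.3853] shift cur [ 118.4 -218.6   56.6] final [  26.1 -250.7   38.5] F [-0.6 -0.2 -0.4] w 0.0675
[ 0.237  0.087 -0.247  1.236  0.081  3.141]
```

Request:
play_rows(plan=[0, 0, 0, -0.02, 0, -0.1, 0, 0, 0, -0.03, 0.005, -0.16, 0, 0, 0, -0.03, 0.005, -0.17, 0, 0, 0, 0, 0, -0.17, 0, 0, 0, 0, 0, -0.17, 0, 0, 0, 0, 0, -0.17, 0, 0, 0, 0, 0, -0.17, 0, 0, 0, 0, 0, -0.17, 0, 0, 0, 0, 0, -0.17, 0, 0, 0, 0, 0, -0.17, 0, 0, 0, 0, 0, -0.17, 0, 0, 0, 0, 0, -0.17, 0, 0, 0, 0, 0, -0.17, 0, 0, 0, 0, 0, -0.17, 0, 0, 0, 0, 0, -0.17, 0, 0, 0, 0, 0, -0.17, 0, 0, 0, 0, 0, -0.12, 0, 0, 0, 0, 0, 0], hand=100)

```text
clock: 33.42
eef_pos: [0.3986, 0.1206, 0.2178]
tool_rot: [0.073, 0.997, 0.007, 0.011]
ft_force: [0.4, 0.2, 0.0]
grip_width: 0.0851
```

```bash
python3 - <<'E'
from h import *
rel([.461,.365,.15],down(np.pi-.147)); print(bot.get_obs()["joint_pos"].round(3))
E
```

```text
t 33.425 pos [0.3986 0.1206 0.2178] rotvec [0.0154 0.0212 0.0008] shift cur [-24.6 249.8  72.2] final [-25.9 250.9  67.8] F [0.4 0.2 0. ] w 0.0851
[ 0.29   0.069 -0.266  1.21   0.005  0.437]
```

Request:
play_rows(plan=[0, 0, 0, 0.015, 0.021, 0, -2, 20, 0, 0, 0, 0, -4, 40, 5, 0, 0, 0, -4, 42, 8, 0, 0, 0, -4, 42, 10, 0, 0, 0, -4, 42, 15, 0, 0, 0, -4, 36, 15, 0, 0, 0, -3, 19, 10, 0, 0, 0, -1, 10, 5, 0, 0, 0, 0, 0, 0, 0, 0, 0, 0, 0, 0, 0, 0, 0])

```text
clock: 34.8
eef_pos: [0.4597, 0.3647, 0.1506]
tool_rot: [0.072, 0.997, 0.0, 0.0]
ft_force: [-0.3, -0.4, 0.2]
grip_width: 0.0851
```

```bash
python3 - <<'E'
from h import *
rel([.461,.365,.019],down(np.pi-.147)); print(bot.get_obs()["joint_pos"].round(3))
s=cam("scene");np.savez("scene1.npz",**s);cv2.imwrite("pics/sc1.png",cv2.resize(s["frame"][120:280,370:530],None,fx=4,fy=3.7,interpolation=cv2.INTER_CUBIC))
c=cam("top");np.savez("top1.npz",**c);cv2.imwrite("pics/sc1t.png",cv2.resize(c["frame"][170:300,130:290],None,fx=4,fy=4,interpolation=cv2.INTER_CUBIC))
E
python3 fit1.py | grep scanner
```

```text
t 34.8 pos [0.4597 0.3647 0.1506] rotvec [0.0005 0.0003 0.002 ] shift cur [ -1.2   0.4 131.6] final [ -1.3   0.5 131.6] F [-0.3 -0.4  0.2] w 0.0851
[0.671 0.462 0.083 1.19  0.    0.816]
scanner t [ 0.45    0.3647 -0.1451] 0.0008090548771535688 0.04518537799843236
scanner s [ 0.4562  0.3681 -0.1479] 0.0009806748386168222 0.04366383020273645
```

View pics/sc1.png

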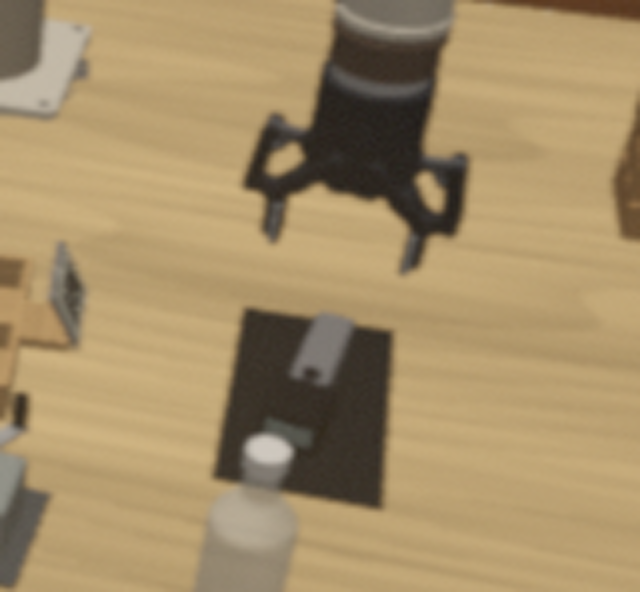

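View pics/sc1t.png

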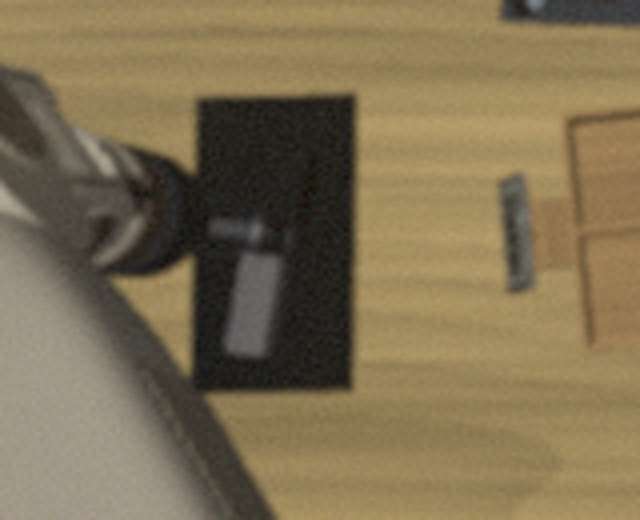

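Request:
play_rows(plan=[-1, 0.5, 25, 0, 0, 0, 0, 0, 35, 0, 0, 0, 0, 0, 32, 0, 0, 0, 0, 0, 22, 0, 0, 0, 0, 0, 12, 0, 0, 0, 0, 0, 6, 0, 0, 0, 0, 0, 0, 0, 0, 0])

```text
clock: 35.78
eef_pos: [0.4608, 0.3661, 0.0184]
tool_rot: [0.072, 0.997, 0.0, 0.0]
ft_force: [0.1, -0.3, 1.3]
grip_width: 0.0852
```

Request:
play_rows(plan=[0, 0, 0, 0, 0, 0, 0, 0, 0, 0, 0, 0, 0, 0, 0, 0, 0, 0, 0, 0, 0, 0, 0, 0, 0, 0, 0, 0, 0, 0, 0, 0, 0, 0, 0, 0, 0, 0, 0, 0, 0, 0, 0, 0, 0, 0, 0, 0, 0, 0, 0, 0, 0, 0], hand=0)

```text
clock: 36.9
eef_pos: [0.461, 0.3664, 0.0186]
tool_rot: [0.072, 0.997, 0.001, 0.0]
ft_force: [0.3, 0.3, 5.2]
grip_width: 0.0293
```

```bash
python3 - <<'E'
from h import *
rel([.461,.365,.2])
s=cam("scene");cv2.imwrite("pics/sc2.png",cv2.resize(s["frame"][120:280,370:530],None,fx=4,fy=3.7,interpolation=cv2.INTER_CUBIC))
E
```

```text
t 36.9 pos [0.461  0.3664 0.0186] rotvec [0. 0. 0.] shift cur [  -0.4   -1.1 -181.5] final [  -0.4   -1.1 -181.5] F [0.3 0.3 5.2] w 0.0293
```

View pics/sc2.png

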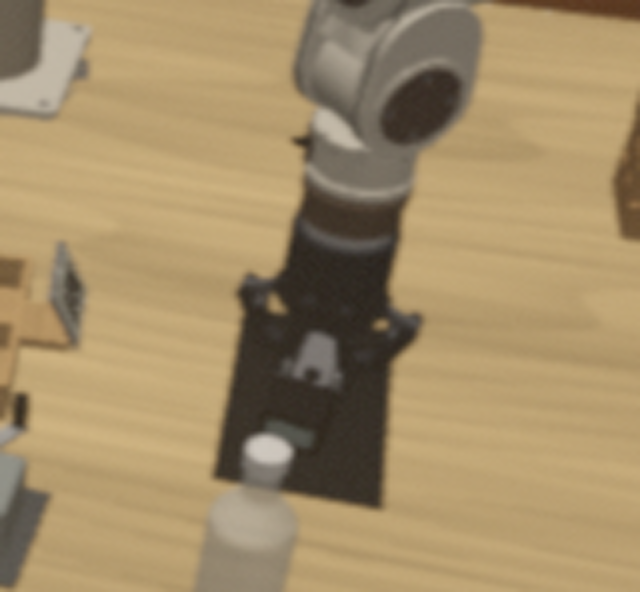

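Request:
play_rows(plan=[0, 0, -5, 0, 0, 0, 0, 0, -15, 0, 0, 0, 0, 0, -30, 0, 0, 0, 0, 0, -35, 0, 0, 0, 0, 0, -35, 0, 0, 0, 0, 0, -35, 0, 0, 0, 0, 0, -25, 0, 0, 0, 0, 0, 0, 0, 0, 0, 0, 0, 0, 0, 0, 0])

```text
clock: 38.08
eef_pos: [0.4599, 0.3654, 0.1969]
tool_rot: [0.072, 0.997, -0.0, -0.001]
ft_force: [-0.2, 0.1, -1.0]
grip_width: 0.0289
```

```bash
python3 - <<'E'
from h import *
rel([.461,.365,.2],down(np.pi-.147))
o=bot.get_obs();p=o["eef_pos"];Rt=R.from_quat(o["tool_rot"]);xs=-Rt.as_matrix()[:,0]
for n in("scene","top"):
    c=cam(n);W=cloud(c);np.savez(f"held_{n}.npz",**c)
    u=proj(c,p).astype(int)
    cv2.imwrite(f"pics/h_{n}.png",cv2.resize(c["frame"][max(0,u[1]-60):u[1]+60,u[0]-70:u[0]+70],None,fx=5,fy=5,interpolation=cv2.INTER_CUBIC))
    Q=(W.reshape(-1,3)-p)@np.c_[xs,Rt.as_matrix()[:,1],[0,0,1]]
    k=(Q[:,0]>.018)&(Q[:,0]<.1)&(abs(Q[:,1])<.035)&(abs(Q[:,2])<.045);q=Q[k]
    print(n,k.sum(),"x",np.percentile(q[:,0],[1,50,99]).round(4),"y",np.percentile(q[:,1],[1,50,99]).round(4),"z",np.percentile(q[:,2],[1,10,50,90,99]).round(4))
    for a in np.arange(.02,.08,.01):
        qq=q[(q[:,0]>a)&(q[:,0]<a+.01)];
        if len(qq): print("  ",a.round(2),len(qq),qq[:,1].min().round(4),qq[:,1].max().round(4),np.median(qq[:,2]).round(4))
E
```

```text
t 38.075 pos [0.4599 0.3654 0.1969] rotvec [-0.0009 -0.0015  0.0032] shift cur [-1.1 -0.3 -3.1] final [-1.1 -0.3 -3.1] F [-0.2  0.1 -1. ] w 0.0289
scene 369 x [0.0211 0.0629 0.0697] y [-0.0206  0.0028  0.0246] z [-0.0131 -0.006   0.0177  0.0215  0.0235]
   0.02 41 -0.021 0.0246 0.0203
   0.03 39 -0.021 0.0247 0.0202
   0.04 41 -0.0195 0.0245 0.0201
   0.05 42 -0.0209 0.0247 0.0204
   0.06 202 -0.021 0.0244 0.0054
   0.07 3 -0.0186 0.017 0.0095
top 375 x [0.0188 0.0434 0.0644] y [-0.0255 -0.0096  0.0188] z [-0.009   0.0056  0.0198  0.0229  0.0253]
   0.02 66 -0.0259 0.0073 0.0194
   0.03 84 -0.0257 0.0196 0.0199
   0.04 87 -0.025 0.0195 0.0203
   0.05 86 -0.0251 0.0199 0.0196
   0.06 41 -0.0253 0.0182 0.0193
```

View pics/h_scene.png

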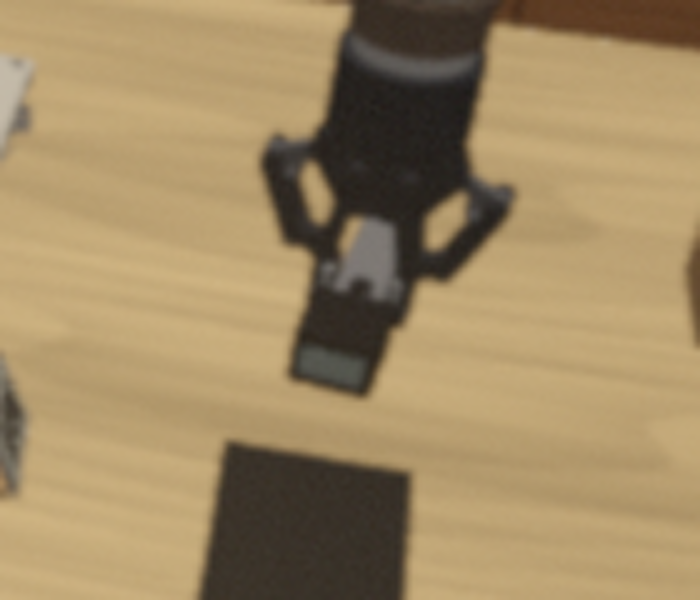

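View pics/h_top.png

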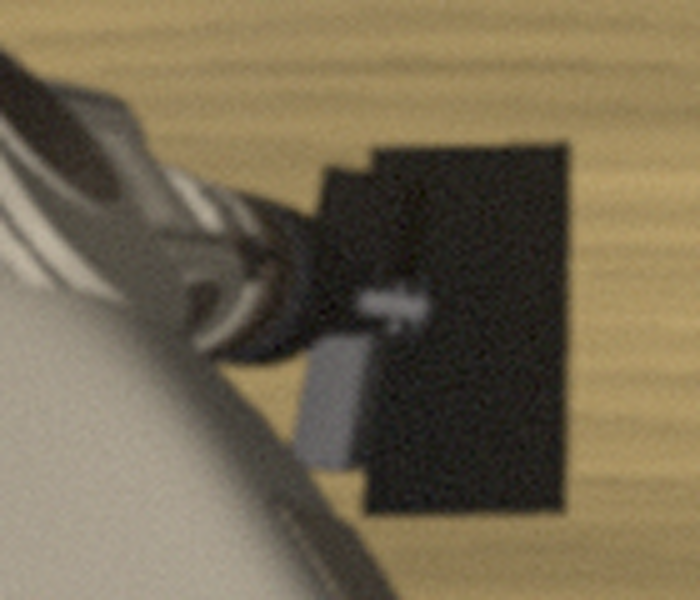

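```bash
cat >> h.py <<'E'
NOSE=np.array([-.066,0,-.003])
def labR(yaw,t=np.radians(25)):
    x=np.array([np.cos(yaw)*np.cos(t),np.sin(yaw)*np.cos(t),-np.sin(t)]);y=np.array([-np.sin(yaw),np.cos(yaw),0]);return np.c_[x,y,np.cross(x,y)]
SH=(np.array([.707,-.169,.115]),-.175); CR=(np.array([.4615,.177,.072]),.1105-np.pi/2)
def scanpose(L,dist=.09):
    M=labR(L[1]);Rt=np.c_[-M[:,0],M[:,1],-M[:,2]]
    return L[0]-dist*M[:,0]-Rt@NOSE, R.from_matrix(Rt)
E
python3 - <<'E'
from h import *
for L in(SH,CR):
    for d in(.15,.09):
        p,r=scanpose(L,d);print(p.round(4),r.as_quat().round(3));rel(p,r)
E
```

```text
[ 0.513  -0.1347  0.2036] [ 0.085  0.973  0.019 -0.216]
t 38.175 pos [0.4597 0.3652 0.1962] rotvec [-0.0088  0.4338  0.0303] shift cur [-124.4 -487.2   -6.8] final [-123.3 -483.   -65.7] F [-0.2 -0.2 -0.8] w 0.0288
[ 0.5665 -0.1442  0.1782] [ 0.085  0.973  0.019 -0.216]
t 38.175 pos [0.4597 0.3652 0.1962] rotvec [-0.0088  0.4338  0.0303] shift cur [-178.8 -488.8   18.5] final [-183.3 -483.   -65.7] F [-0.2 -0.2 -0.8] w 0.0288
[0.4398 0.3728 0.1606] [ 0.651  0.727  0.144 -0.161]
t 38.175 pos [0.4597 0.3652 0.1962] rotvec [-0.2902  0.3702  1.2935] shift cur [20.7  4.7 35.6] final [ -6.2 -18.9  36.4] F [-0.2 -0.2 -0.8] w 0.0288
[0.4458 0.3188 0.1352] [ 0.651  0.727  0.144 -0.161]
t 38.175 pos [0.4597 0.3652 0.1962] rotvec [-0.2902  0.3702  1.2935] shift cur [  7.  -47.8  61.1] final [-66.2 -18.9  36.4] F [-0.2 -0.2 -0.8] w 0.0288
```

Request:
play_rows(plan=[-4, -18, -5, 0, 0, 0, -9, -36, -5, 0, 0, 0, -11, -44, 0, 0, 0, 0, -11, -44, 0, 0, 0, 0, -11, -44, 0, 0, 0, 0, -11, -44, 0, 0, 0, 0, -11, -44, 0, 0, 0, 0, -11, -44, 0, 0, 0, 0, -11, -44, 0, 0, 0, 0, -11, -44, 0, 0, 0, 0, -10, -37, 0, 0, 0, 0, -8, -28, 0, 0, 0, 0, -4, -16, 0, 0, 0, 0, 0, 0, 0, 0, 0.1, 0, 0, 0, 0, 0, 0.12, 0.015, 0, 0, 0, 0, 0.12, 0.015, 0, 0, 0, 0, 0.094, 0, 0, 0, 0, 0, 0, 0, 0, 0, 0, 0, 0, 0])

```text
clock: 40.55
eef_pos: [0.5124, -0.1336, 0.2076]
tool_rot: [0.085, 0.973, 0.016, -0.214]
ft_force: [-1.7, -0.7, -1.2]
grip_width: 0.029
```

```bash
python3 - <<'E'
from h import *
p,r=scanpose(SH,.09);rel(p,r);print(bot.get_obs()["joint_pos"].round(3))
for n in("scene","top"):
    c=cam(n);cv2.imwrite(f"pics/r1{n}.png",cv2.resize(c["frame"][80:280,190:430] if n=="scene" else c["frame"][80:280,290:490],None,fx=3,fy=3,interpolation=cv2.INTER_CUBIC))
E
```

```text
t 40.55 pos [ 0.5124 -0.1336  0.2076] rotvec [-0.0063  0.0033 -0.0005] shift cur [-62.4  -0.9   3.6] final [-62.5  -1.    3.3] F [-1.7 -0.7 -1.2] w 0.029
[-0.237  0.673  0.496  1.825 -0.032 -0.056]
```

View pics/r1scene.png

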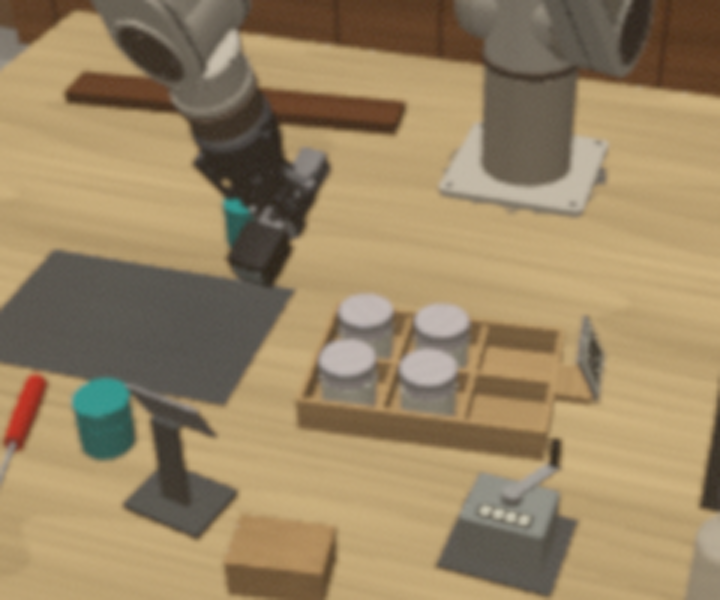

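View pics/r1top.png

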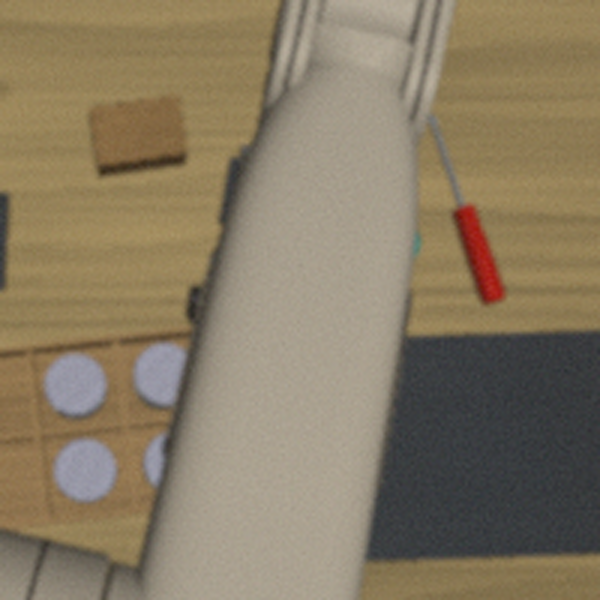

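Request:
play_rows(plan=[-10, -1, 2, -0.006, 0.003, 0, -20, 0, 1, 0, 0, 0, -18, 0, 0, 0, 0, 0, -10, 0, 0, 0, 0, 0, -4, 0, 0, 0, 0, 0, 0, 0, 0, 0, 0, 0, 0, 0, 0, 0, 0, 0])

```text
clock: 41.52
eef_pos: [0.5662, -0.1443, 0.1792]
tool_rot: [0.086, 0.972, 0.019, -0.216]
ft_force: [-0.1, -0.2, -1.5]
grip_width: 0.0294
```

```bash
python3 - <<'E'
from h import *
p,r=scanpose(SH,.09);rel(p,r);o=bot.get_obs();print(o["joint_pos"].round(3))
M=R.from_quat(o["tool_rot"]).as_matrix();ns=o["eef_pos"]+M@NOSE
c=cam("scene");W=cloud(c)
u=proj(c,ns);print("nose px",u,"label px",proj(c,SH[0]))
cv2.imwrite("pics/r2.png",cv2.resize(c["frame"][120:270,190:340],None,fx=5,fy=4,interpolation=cv2.INTER_CUBIC))
# scanner head points in scanner frame (x=-tool x, z=-tool z), label points too
Q=(W.reshape(-1,3)-o["eef_pos"])@np.c_[-M[:,0],M[:,1],-M[:,2]]
k=(Q[:,0]>.02)&(Q[:,0]<.1)&(abs(Q[:,1])<.04)&(abs(Q[:,2])<.04);q=Q[k]
print("head n",len(q),"x",np.percentile(q[:,0],[1,50,99]).round(4),"y",np.percentile(q[:,1],[1,50,99]).round(4),"z",np.percentile(q[:,2],[1,50,99]).round(4))
k=(Q[:,0]>.14)&(Q[:,0]<.18)&(abs(Q[:,1])<.05)&(abs(Q[:,2])<.04);q=Q[k]
print("label n",len(q),"x",np.percentile(q[:,0],[1,50,99]).round(4),"y",np.percentile(q[:,1],[1,50,99]).round(4),"z",np.percentile(q[:,2],[1,50,99]).round(4))
E
```

```text
t 41.525 pos [ 0.5662 -0.1443  0.1792] rotvec [-0.0003 -0.0004 -0.0008] shift cur [-0.7  0.1  0.8] final [-0.7  0.1  0.8] F [-0.1 -0.2 -1.5] w 0.0294
[-0.236  0.822  0.698  1.883 -0.026 -0.055]
nose px [262.04057326 188.60220189] label px [246.6314942  215.76103485]
head n 349 x [0.021  0.048  0.0685] y [-0.0193  0.0099  0.0266] z [-0.0121  0.0185  0.0245]
label n 257 x [0.1563 0.1608 0.1791] y [-0.0354  0.0062  0.0426] z [-0.0242  0.0032  0.0316]
```

View pics/r2.png

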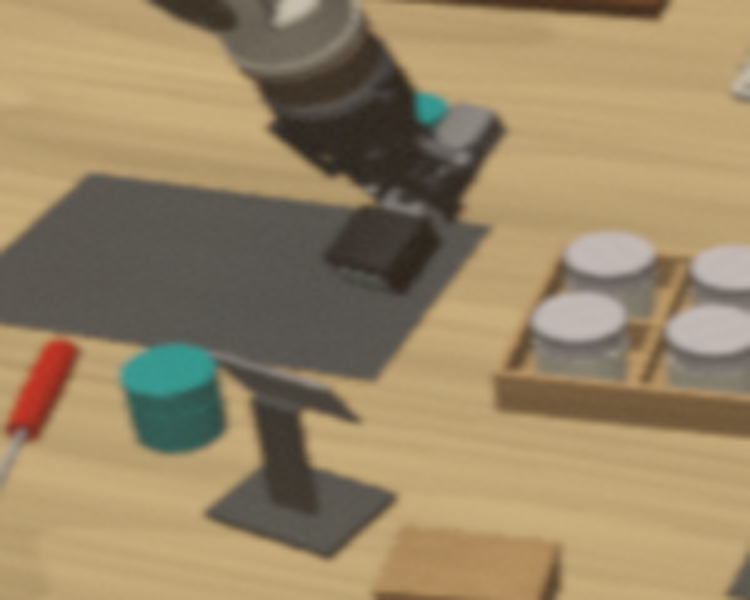

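Request:
play_rows(plan=[0, 0, 0, 0, 0, 0, 0, 0, 0, 0, 0, 0, 0, 0, 0, 0, 0, 0, 0, 0, 0, 0, 0, 0, 0, 0, 0, 0, 0, 0, 0, 0, 0, 0, 0, 0, 0, 0, 0, 0, 0, 0, 0, 0, 0, 0, 0, 0, 0, 0, 0, 0, 0, 0, 0, 0, 0, 0, 0, 0, 0, 0, 0, 0, 0, 0, 0, 0, 0, 0, 0, 0, 0, 0, 0, 0, 0, 0, 0, 0, 0, 0, 0, 0, 0, 0, 0, 0, 0, 0, 0, 0, 0, 0, 0, 0, 0, 0, 0, 0, 0, 0, 0, 0, 0, 0, 0, 0, 0, 0, 0, 0, 0, 0, 0, 0, 0, 0, 0, 0])

```text
clock: 44.08
eef_pos: [0.5664, -0.1443, 0.1787]
tool_rot: [0.086, 0.972, 0.019, -0.216]
ft_force: [-0.4, -0.3, -1.9]
grip_width: 0.0292
```

Request:
play_rows(plan=[0, 0, 0, 0, 0, 0, 0, 0, 0, 0, 0, 0, 0, 0, 0, 0, 0, 0, 0, 0, 0, 0, 0, 0, 0, 0, 0, 0, 0, 0, 0, 0, 0, 0, 0, 0, 0, 0, 0, 0, 0, 0, 0, 0, 0, 0, 0, 0])

```text
clock: 45.08
eef_pos: [0.5664, -0.1443, 0.1787]
tool_rot: [0.086, 0.972, 0.019, -0.216]
ft_force: [0.2, -0.3, -2.0]
grip_width: 0.0291
```

Request:
play_rows(plan=[15, 0, 0, 0, 0, 0, 30, 0, 0, 0, 0, 0, 20, 0, 0, 0, -0.1, 0, 0, 0, -10, 0, -0.12, 0, 0, 0, -10, 0, -0.12, 0, 0, 0, 0, 0, -0.096, 0, 0, 0, 0, 0, 0, 0])

```text
clock: 45.95
eef_pos: [0.5119, -0.1346, 0.2265]
tool_rot: [0.088, 0.996, -0.0, -0.001]
ft_force: [0.5, 0.0, -1.3]
grip_width: 0.0294
```

```bash
python3 - <<'E'
from h import *
rel([.44,.41,.22],down(np.pi-.175));print(bot.get_obs()["joint_pos"].round(3))
E
```

```text
t 45.95 pos [ 0.5119 -0.1346  0.2265] rotvec [-0.0007 -0.0013 -0.0008] shift cur [166.  523.6   6.3] final [165.6 523.7   6.5] F [ 0.5  0.  -1.3] w 0.0294
[-2.570e-01  3.070e-01  5.300e-02  1.318e+00 -1.000e-03 -8.100e-02]
```

Request:
play_rows(plan=[6, 18, 0, 0, 0, 0, 11, 36, 0, 0, 0, 0, 14, 44, 0, 0, 0, 0, 14, 44, 0, 0, 0, 0, 14, 44, 0, 0, 0, 0, 14, 44, 0, 0, 0, 0, 14, 44, 0, 0, 0, 0, 14, 44, 0, 0, 0, 0, 14, 44, 0, 0, 0, 0, 14, 44, 0, 0, 0, 0, 14, 44, 0, 0, 0, 0, 12, 38, 0, 0, 0, 0, 11, 35, 0, 0, 0, 0, 0, 0, 0, 0, 0, 0])

```text
clock: 47.7
eef_pos: [0.4402, 0.4127, 0.2236]
tool_rot: [0.085, 0.996, -0.001, -0.002]
ft_force: [0.3, -0.1, -2.1]
grip_width: 0.0292
```

Request:
play_rows(plan=[0, 0, 0, 0, 0, 0.1, 0, 0, 0, 0, 0, 0.16, 0, 0, 0, 0, 0, 0.17, 0, 0, 0, 0, 0, 0.17, 0, 0, 0, 0, 0, 0.17, 0, 0, 0, 0, 0, 0.17, 0, 0, 0, 0, 0, 0.17, 0, 0, 0, 0, 0, 0.176, 0, 0, 0, 0, 0.1, 0, 0, 0, 0, 0, 0.12, 0, 0, 0, 0, 0, 0.12, 0, 0, 0, 0, 0, 0.096, 0, 0, 0, 0, 0, 0, 0, 0, 0, 0, 0, 0, 0, 0])

```text
schema error: expected a multiple of 6 numbers
```

```bash
python3 - <<'E'
from h import *
p,r=scanpose(CR,.14);rel(p,r);print(bot.get_obs()["joint_pos"].round(3))
c=cam("scene");cv2.imwrite("pics/r3.png",cv2.resize(c["frame"][100:260,340:520],None,fx=4,fy=3.7,interpolation=cv2.INTER_CUBIC))
E
```

```text
t 47.7 pos [0.4402 0.4127 0.2236] rotvec [-0.2851  0.3724  1.267 ] shift cur [ -9.1 -47.9  67.3] final [-72.5  -4.8  40.4] F [ 0.3 -0.1 -2.1] w 0.0292
[7.530e-01 4.600e-01 2.720e-01 1.387e+00 1.000e-03 9.230e-01]
```

View pics/r3.png

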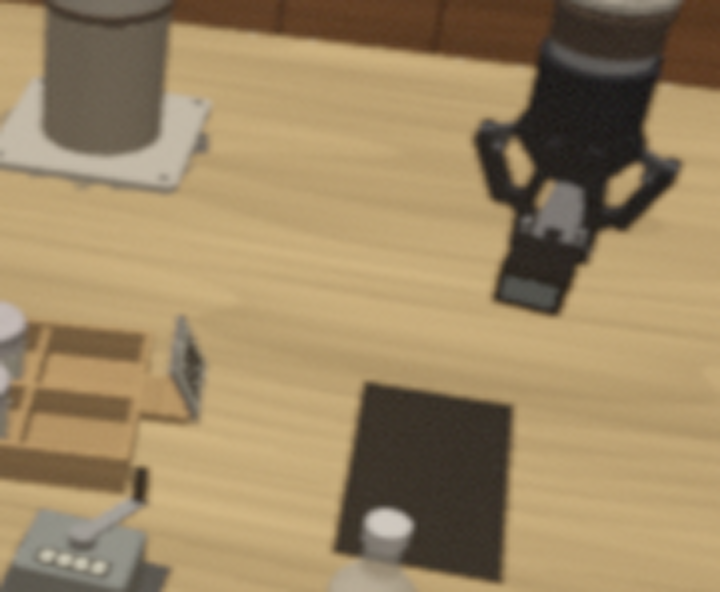

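Request:
play_rows(plan=[0, 0, 0, 0, 0, 0.1, 0, 0, 0, 0, 0, 0.16, 0, 0, 0, 0, 0, 0.17, 0, 0, 0, 0, 0, 0.17, 0, 0, 0, 0, 0, 0.17, 0, 0, 0, 0, 0, 0.17, 0, 0, 0, 0, 0, 0.17, 0, 0, 0, 0, 0, 0.17, 0, 0, 0, 0, 0.1, 0, 0, 0, 0, 0, 0.12, 0, 0, 0, 0, 0, 0.12, 0, 0, 0, 0, 0, 0.096, 0, 0, 0, 0, 0, 0, 0])

```text
clock: 49.38
eef_pos: [0.4416, 0.4065, 0.2242]
tool_rot: [0.651, 0.728, 0.142, -0.161]
ft_force: [-0.7, 0.5, -1.7]
grip_width: 0.0288
```

```bash
python3 - <<'E'
from h import *
p,r=scanpose(CR,.14);rel(p,r);print(bot.get_obs()["joint_pos"].round(3))
c=cam("scene");cv2.imwrite("pics/r3b.png",cv2.resize(c["frame"][100:260,340:520],None,fx=4,fy=3.7,interpolation=cv2.INTER_CUBIC))
E
```

```text
t 49.375 pos [0.4416 0.4065 0.2242] rotvec [-0.0042  0.0035 -0.0007] shift cur [-66.9  -5.3  43.8] final [-67.1  -5.5  43.6] F [-0.7  0.5 -1.7] w 0.0288
[ 0.558  0.302 -0.037  1.039  0.39   2.056]
```

View pics/r3b.png

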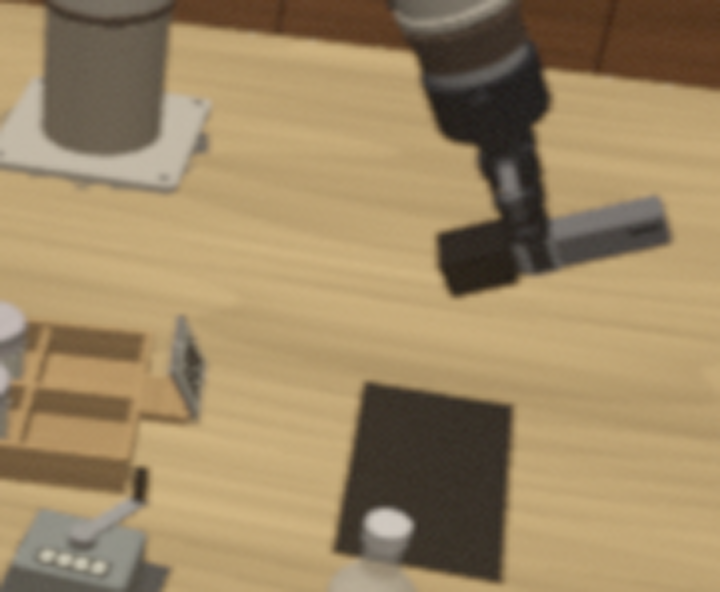

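Request:
play_rows(plan=[-10, -1, 10, 0, 0, 0, -20, -2.5, 15, -0.004, 0.003, 0, -25, -2, 14, 0, 0, 0, -25, 0, 4.5, 0, 0, 0, -20, 0, 0, 0, 0, 0, -12, 0, 0, 0, 0, 0, -5, 0, 0, 0, 0, 0, 0, 0, 0, 0, 0, 0, 0, 0, 0, 0, 0, 0])

```text
clock: 50.55
eef_pos: [0.4466, 0.322, 0.1369]
tool_rot: [0.649, 0.729, 0.146, -0.161]
ft_force: [0.5, -0.5, -2.0]
grip_width: 0.0289
```

```bash
cat > chk.py <<'E'
from h import *
p,r=scanpose(CR,.09);rel(p,r);o=bot.get_obs()
M=R.from_quat(o["tool_rot"]).as_matrix()
for n in("scene","top"):
    c=cam(n);W=cloud(c)
    cv2.imwrite(f"pics/r4{n}.png",cv2.resize(c["frame"][140:260,350:490] if n=="scene" else c["frame"][170:290,150:290],None,fx=5,fy=5,interpolation=cv2.INTER_CUBIC))
    Q=(W.reshape(-1,3)-o["eef_pos"])@np.c_[-M[:,0],M[:,1],-M[:,2]]
    for nm,a,b in(("head",.02,.1),("label",.14,.18)):
        k=(Q[:,0]>a)&(Q[:,0]<b)&(abs(Q[:,1])<.05)&(abs(Q[:,2])<.04);q=Q[k]
        if len(q): print(n,nm,len(q),"x",np.percentile(q[:,0],[1,50,99]).round(4),"y",np.percentile(q[:,1],[1,50,99]).round(4),"z",np.percentile(q[:,2],[1,50,99]).round(4))
E
python3 chk.py
```

```text
t 50.55 pos [0.4466 0.322  0.1369] rotvec [ 0.0018 -0.003   0.0048] shift cur [-3.5 -1.2  0.2] final [-3.5 -1.2  0.2] F [ 0.5 -0.5 -2. ] w 0.0289
scene head 266 x [0.0207 0.0427 0.0644] y [-0.0192  0.0205  0.0271] z [-0.0137  0.0158  0.0231]
scene label 202 x [0.1539 0.1561 0.1796] y [-0.038   0.0129  0.041 ] z [-0.0352  0.0021  0.0305]
top label 208 x [0.1559 0.1578 0.1644] y [-0.0431 -0.0045  0.0352] z [-0.0239  0.0139  0.033 ]
```

View pics/r4scene.png

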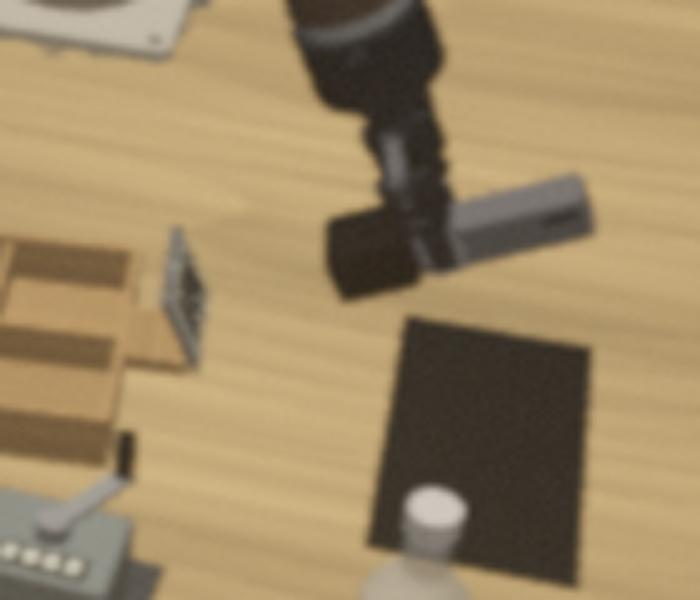

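View pics/r4top.png

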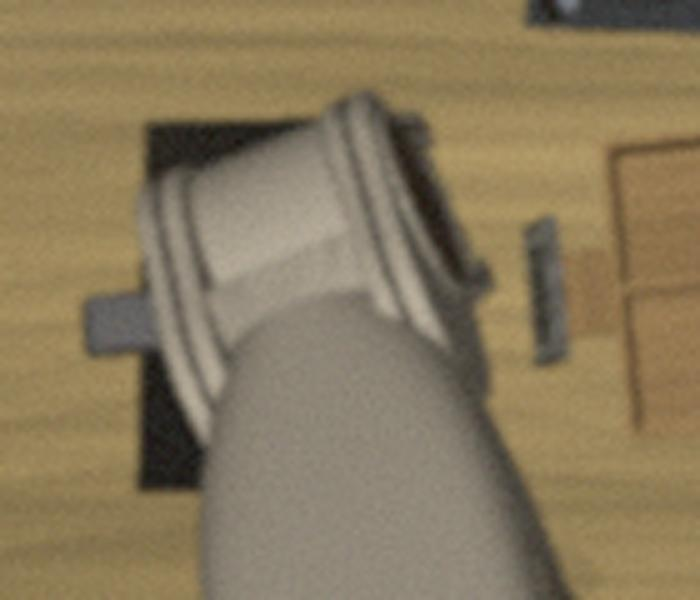

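Request:
play_rows(plan=[-1, -2, 1, 0, 0, 0.004, 0, 0, 0, 0, 0, 0, 0, 0, 0, 0, 0, 0, 0, 0, 0, 0, 0, 0])

```text
clock: 51.15
eef_pos: [0.4444, 0.3208, 0.135]
tool_rot: [0.651, 0.727, 0.145, -0.162]
ft_force: [0.8, -0.4, -1.5]
grip_width: 0.0292
```

```bash
python3 chk.py
```

```text
t 51.15 pos [0.4444 0.3208 0.135 ] rotvec [ 0.0009 -0.0025 -0.0001] shift cur [-1.8  1.2 -1.1] final [-1.8  1.2 -1.1] F [ 0.8 -0.4 -1.5] w 0.0292
scene head 257 x [0.0214 0.0434 0.0639] y [-0.0196  0.0205  0.0265] z [-0.0141  0.0155  0.0222]
scene label 207 x [0.1525 0.1545 0.1792] y [-0.0357  0.0147  0.0442] z [-0.0343  0.0018  0.0313]
top label 224 x [0.1542 0.1563 0.1797] y [-0.04   -0.001   0.0385] z [-0.0253  0.0132  0.035 ]
```

Request:
play_rows(plan=[0, 0, 0, 0, 0, 0, 0, 0, 0, 0, 0, 0, 0, 0, 0, 0, 0, 0, 0, 0, 0, 0, 0, 0, 0, 0, 0, 0, 0, 0, 0, 0, 0, 0, 0, 0, 0, 0, 0, 0, 0, 0, 0, 0, 0, 0, 0, 0, 0, 0, 0, 0, 0, 0, 0, 0, 0, 0, 0, 0, 0, 0, 0, 0, 0, 0, 0, 0, 0, 0, 0, 0, 0, 0, 0, 0, 0, 0, 0, 0, 0, 0, 0, 0, 0, 0, 0, 0, 0, 0, 0, 0, 0, 0, 0, 0, 0, 0, 0, 0, 0, 0, 0, 0, 0, 0, 0, 0, 0, 0, 0, 0, 0, 0, 0, 0, 0, 0, 0, 0])

```text
clock: 53.75
eef_pos: [0.4443, 0.3207, 0.1349]
tool_rot: [0.651, 0.727, 0.145, -0.162]
ft_force: [0.0, 0.0, -1.1]
grip_width: 0.0292
```

Request:
play_rows(plan=[0, 0, 0, 0, 0, 0, 0, 0, 0, 0, 0, 0, 0, 0, 0, 0, 0, 0, 0, 0, 0, 0, 0, 0, 0, 0, 0, 0, 0, 0, 0, 0, 0, 0, 0, 0, 0, 0, 0, 0, 0, 0, 0, 0, 0, 0, 0, 0])

```text
clock: 54.75
eef_pos: [0.4443, 0.3207, 0.135]
tool_rot: [0.651, 0.727, 0.145, -0.162]
ft_force: [-0.3, 0.4, -2.6]
grip_width: 0.0288
```

```bash
python3 - <<'E'
from h import *
for n in("top0","scene0","held_top","held_scene"):
    c=dict(np.load(n+".npz"));W=cloud(c);g=cv2.cvtColor(c["frame"],cv2.COLOR_BGR2GRAY)
    m=(g<60)&(W[...,0]>.3)&(W[...,0]<.62)&(W[...,1]>.27)&(W[...,1]<.45)&(W[...,2]<.012)
    k=cv2.morphologyEx(m.astype(np.uint8),cv2.MORPH_OPEN,np.ones((3,3),np.uint8))>0
    r=cv2.minAreaRect(W[k][:,:2].astype(np.float32));print(n,k.sum(),r)
rel([.44,.41,.22],scanpose(CR)[1])
E
```

```text
top0 2023 ((0.4594033360481262, 0.36810407042503357), (0.21461257338523865, 0.11684770882129669), 1.5883491039276123)
scene0 1043 ((0.4628598690032959, 0.3677220642566681), (0.21543258428573608, 0.1103098914027214), 1.0851188898086548)
held_top 2383 ((0.45874184370040894, 0.36654120683670044), (0.2131052166223526, 0.1169566661119461), 0.3383636772632599)
held_scene 1516 ((0.4632057845592499, 0.3679646849632263), (0.21263353526592255, 0.11077522486448288), 1.0946470499038696)
t 54.75 pos [0.4443 0.3207 0.135 ] rotvec [ 0.0009 -0.0024 -0.0002] shift cur [116.9   5.6 -39.1] final [116.8   5.6 -39.4] F [-0.3  0.4 -2.6] w 0.0288
```

Request:
play_rows(plan=[12, 0, 0, 0, 0, 0, 25, 0, -5, 0, 0, 0, 30, 2, -15, 0, 0, 0, 30, 2, -15, 0, 0, 0, 20, 0, -5, 0, -0.1, 0, 0, 0, 0, 0, -0.12, 0, 0, 0, 0, 0, -0.12, 0, 0, 0, 0, 0, -0.096, 0, 0, 0, 0, 0, 0, -0.1, 0, 0, 0, 0, 0, -0.16, 0, 0, 0, 0, 0, -0.17, 0, 0, 0, 0, 0, -0.17, 0, 0, 0, 0, 0, -0.17, 0, 0, 0, 0, 0, -0.17, 0, 0, 0, 0, 0, -0.17, 0, 0, 0, 0, 0, -0.17, 0, 0, 0, 0, 0, -0.13, 0, 0, 0, 0, 0, -0.06, 0, 0, 0, 0, 0, 0])

```text
clock: 57.12
eef_pos: [0.4382, 0.4104, 0.2211]
tool_rot: [-0.004, 1.0, 0.002, 0.0]
ft_force: [-0.7, -0.5, -0.8]
grip_width: 0.0285
```

```bash
python3 - <<'E'
from h import *
rel([.470,.367,.0195],down(np.pi+.01));print(bot.get_obs()["joint_pos"].round(3))
E
```

```text
t 57.125 pos [0.4382 0.4104 0.2211] rotvec [ 0.0038  0.0005 -0.0011] shift cur [-31.3 -44.4 201.5] final [-31.4 -43.7 201.6] F [-0.7 -0.5 -0.8] w 0.0285
[0.751 0.449 0.248 1.367 0.002 0.743]
```

Request:
play_rows(plan=[-10, -14, 20, 0, 0, 0, -12, -18, 30, 0, 0, 0, -9, -12, 35, 0, 0, 0, 0, 0, 35, 0, 0, 0, 0, 0, 32, 0, 0, 0, 0, 0, 20, 0, 0, 0, 0, 0, 8, 0, 0, 0, 0, 0, 0, 0, 0, 0, 0, 0, 0, 0, 0, 0])

```text
clock: 58.25
eef_pos: [0.4707, 0.3671, 0.042]
tool_rot: [-0.005, 1.0, 0.002, 0.001]
ft_force: [0.5, -0.6, -0.7]
grip_width: 0.0291
```

```bash
python3 - <<'E'
from h import *
rel([.470,.367,.0195],down(np.pi+.01))
c=cam("scene");cv2.imwrite("pics/m1.png",cv2.resize(c["frame"][140:270,370:510],None,fx=5,fy=4.5,interpolation=cv2.INTER_CUBIC))
E
```

```text
t 58.25 pos [0.4707 0.3671 0.042 ] rotvec [ 0.0043  0.0023 -0.0009] shift cur [ 0.7 -0.2 22.5] final [ 0.7 -0.1 22.5] F [ 0.5 -0.6 -0.7] w 0.0291
```

View pics/m1.png

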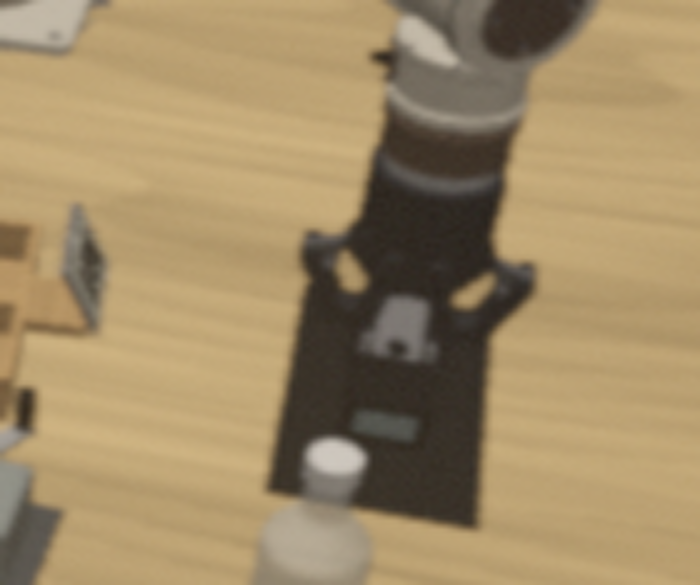

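Centred over the mat. I'm lowering it slowly now, then releasing.

Request:
play_rows(plan=[0, 0, 12, 0.004, 0.002, 0, 0, 0, 6, 0, 0, 0, 0, 0, 3, 0, 0, 0, 0, 0, 1.5, 0, 0, 0, 0, 0, 0, 0, 0, 0])

```text
clock: 58.92
eef_pos: [0.4699, 0.3664, 0.0186]
tool_rot: [-0.005, 1.0, -0.001, -0.001]
ft_force: [-1.2, -0.2, 0.3]
grip_width: 0.029
```

Request:
play_rows(plan=[0, 0, 0, 0, 0, 0, 0, 0, 0, 0, 0, 0, 0, 0, 0, 0, 0, 0, 0, 0, 0, 0, 0, 0, 0, 0, 0, 0, 0, 0], hand=80)

```text
clock: 59.55
eef_pos: [0.4699, 0.3664, 0.0182]
tool_rot: [-0.005, 1.0, -0.001, -0.001]
ft_force: [-0.2, -0.6, -0.6]
grip_width: 0.068
```

Request:
play_rows(plan=[0, 0, -5, 0, 0, 0, 0, 0, -15, 0, 0, 0, 0, 0, -30, 0, 0, 0, 0, 0, -35, 0, 0, 0, 0, 0, -35, 0, 0, 0, 0, 0, -35, 0, 0, 0, 0, 0, -30, 0, 0, 0, 0, 0, 0, 0, 0, 0])

```text
clock: 60.55
eef_pos: [0.4718, 0.3678, 0.2078]
tool_rot: [-0.005, 1.0, 0.002, 0.002]
ft_force: [0.3, 0.2, -0.2]
grip_width: 0.0684
```

```bash
python3 - <<'E'
from h import *
rel([.5,.3,.2])
for n in("scene","top"):
    c=cam(n);np.savez(f"{n}1.npz",**c)
    cv2.imwrite(f"pics/m2{n}.png",cv2.resize(c["frame"][110:310,200:500] if n=="scene" else c["frame"][120:300,140:400],None,fx=2.6,fy=2.6,interpolation=cv2.INTER_CUBIC))
# post
for n in("top1","scene1","top0","scene0"):
    W=cloud(dict(np.load(n+".npz"))).reshape(-1,3)
    k=np.all((W>[.58,.1,.072])&(W<[.70,.21,.11]),1);P=W[k]
    k2=np.all((W>[.6,.08,.058])&(W<[.72,.2,.069]),1)
    print(n,"post",len(P),np.median(P,0).round(4),P.min(0).round(4),P.max(0).round(4),"top layer",k2.sum(),W[k2].mean(0).round(4))
E
python3 fit1.py | grep scan
```

```text
t 60.55 pos [0.4718 0.3678 0.2078] rotvec [0. 0. 0.] shift cur [-27.5 -68.1   7.7] final [-27.5 -68.1   7.7] F [ 0.3  0.2 -0.2] w 0.0684
top1 post 21 [0.6178 0.1731 0.0913] [0.6128 0.1687 0.0737] [0.6243 0.1785 0.0958] top layer 193 [0.6606 0.1514 0.062 ]
scene1 post 34 [0.6245 0.1771 0.0864] [0.6166 0.1708 0.0721] [0.632  0.183  0.0953] top layer 125 [0.6574 0.1586 0.0628]
top0 post 21 [0.6172 0.1732 0.093 ] [0.6125 0.1688 0.0729] [0.624  0.1784 0.0973] top layer 202 [0.6614 0.1486 0.062 ]
scene0 post 34 [0.6236 0.1774 0.0851] [0.6164 0.1705 0.0727] [0.6296 0.1823 0.095 ] top layer 118 [0.6567 0.1584 0.0629]
scanner t [0.4598 0.364  0.0225] 0.0008429145991418645 0.04586281420476879
scanner s [0.4643 0.368  0.0058] 0.0009428423628696589 0.043349866959331074
```

View pics/m2scene.png

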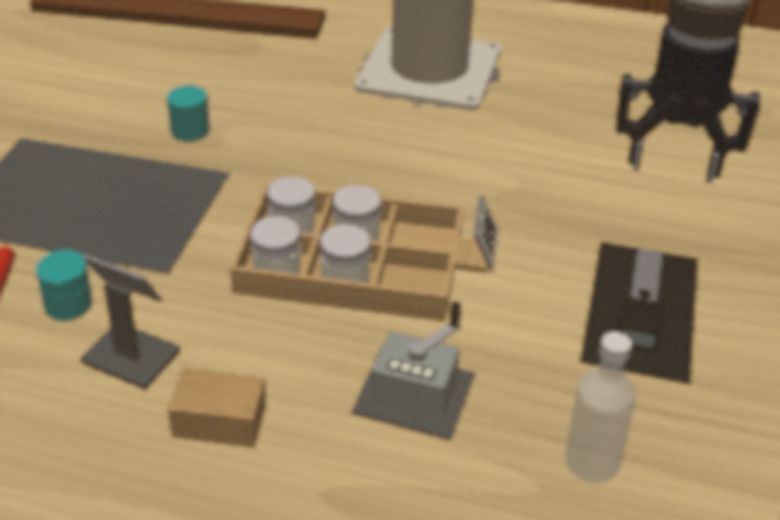

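View pics/m2top.png

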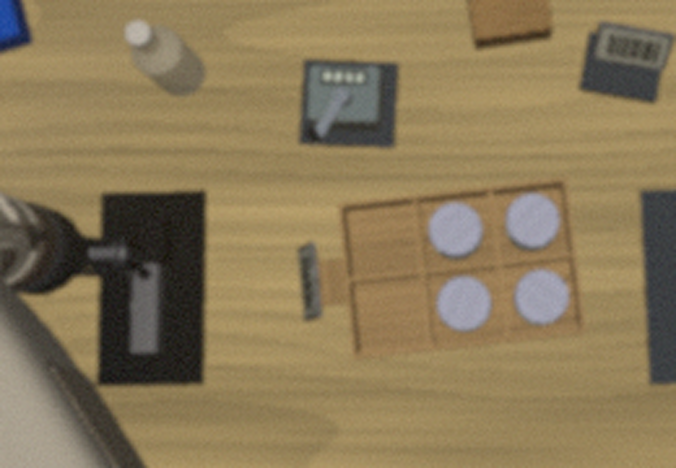

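```bash
python3 - <<'E'
from h import *
rel([.613,.225,.15],down(np.pi))
c=dict(np.load("top1.npz"));print(proj(c,[.62,.175,.094]),proj(c,[.666,.145,.065]),proj(c,[.616,.122,.094]))
W=cloud(c).reshape(-1,3);k=np.all((W>[.6,.25,.1])&(W<[.8,.42,.2]),1);print(W[k].mean(0),np.median(W[k&(W[:,2]>.15)],0))
E
```

```text
t 60.65 pos [0.4702 0.3666 0.2039] rotvec [-0.0005 -0.0006  0.0092] shift cur [-141.5 -142.9   53.9] final [-142.8 -141.6   53.9] F [ 0.5 -0.1 -0.4] w 0.0678
[259.19458364 170.27505134] [271.57046551 156.46330826] [278.17645288 171.59789734]
[0.70230898 0.33417274 0.13055216] [0.70566041 0.33799568 0.16895716]
```

Request:
play_rows(plan=[-10, -10, 0, 0, 0, 0.009, -22, -22, 0, 0, 0, 0, -30, -30, 0, 0, 0, 0, -30, -30, 0, 0, 0, 0, -28, -28, 0, 0, 0, 0, -15, -15, 10, 0, 0, 0, -8, -7, 20, 0, 0, 0, 0, 0, 24, 0, 0, 0, 0, 0, 0, 0, 0, 0, 0, 0, 0, 0, 0, 0], hand=0)

```text
clock: 61.9
eef_pos: [0.6131, 0.2249, 0.1493]
tool_rot: [-0.0, 1.0, -0.001, -0.001]
ft_force: [0.3, 0.9, 0.7]
grip_width: -0.0004
```

```bash
python3 - <<'E'
from h import *
rel([.613,.220,.082],down(np.pi))
for n in("scene","top"):
    c=cam(n)
    cv2.imwrite(f"pics/k1{n}.png",cv2.resize(c["frame"][150:300,310:460] if n=="scene" else c["frame"][110:230,190:330],None,fx=4.5,fy=4,interpolation=cv2.INTER_CUBIC))
E
```

```text
t 61.9 pos [0.6131 0.2249 0.1493] rotvec [-0.0013 -0.002   0.0007] shift cur [-0.1 -4.8 67.3] final [ 0.1 -4.9 67.3] F [0.3 0.9 0.7] w -0.0004
```

View pics/k1scene.png

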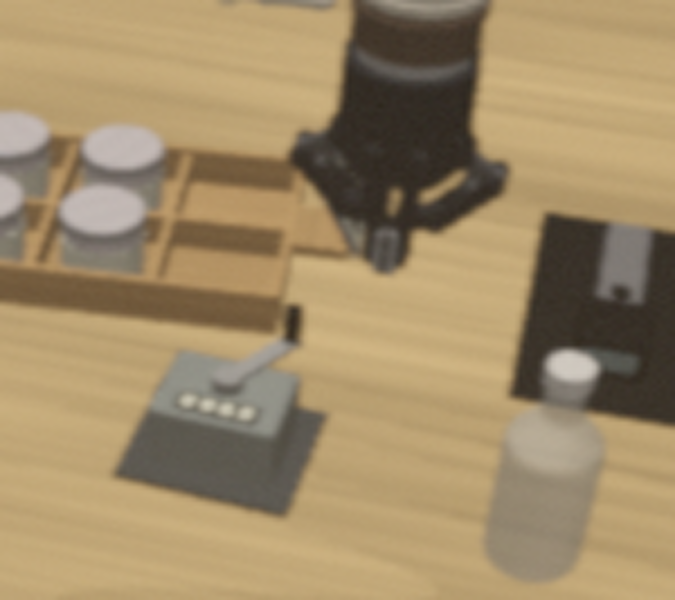

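View pics/k1top.png

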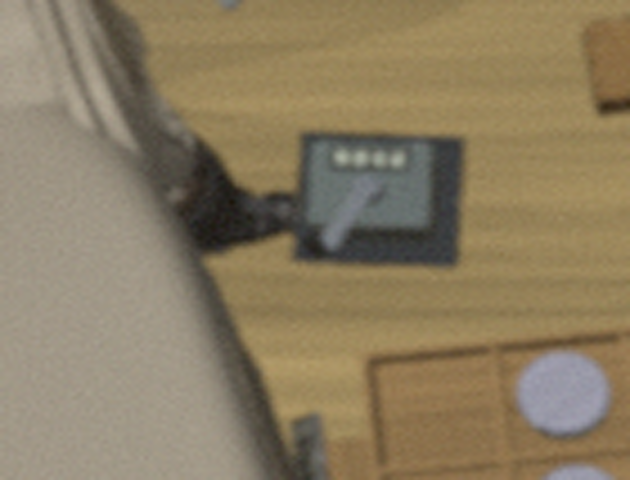

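Request:
play_rows(plan=[0, 0, 0, 0, 0, 0.1, 0, 0, 0, 0, 0, 0.16, 0, 0, 0, 0, 0, 0.17, 0, 0, 0, 0, 0, 0.17, 0, 0, 0, 0, 0, 0.17, 0, 0, 0, 0, 0, 0.17, 0, 0, 0, 0, 0, 0.17, 0, 0, 0, 0, 0, 0.17, 0, 0, 0, 0, 0, 0.17, 0, 0, 0, 0, 0, 0.12, 0, 0, 20, 0, 0, 0, 0, 0, 25, 0, 0, 0, 0, 0, 15, 0, 0, 0, 0, 0, 7, 0, 0, 0, 0, 0, 0, 0, 0, 0, 0, 0, 0, 0, 0, 0])

```text
clock: 64.0
eef_pos: [0.6138, 0.2248, 0.0833]
tool_rot: [0.707, 0.707, -0.0, 0.0]
ft_force: [0.2, 0.8, 0.2]
grip_width: 0.0001
```

```bash
python3 - <<'E'
from h import *
rel([.615,.195,.082],down(np.pi/2))
c=cam("scene")
cv2.imwrite(f"pics/k2.png",cv2.resize(c["frame"][150:300,310:460],None,fx=4.5,fy=4,interpolation=cv2.INTER_CUBIC))
E
```

```text
t 64.0 pos [0.6138 0.2248 0.0833] rotvec [0.0002 0.0006 0.001 ] shift cur [-29.8   1.1   1.3] final [-29.8   1.2   1.3] F [0.2 0.8 0.2] w 0.0001
```

View pics/k2.png

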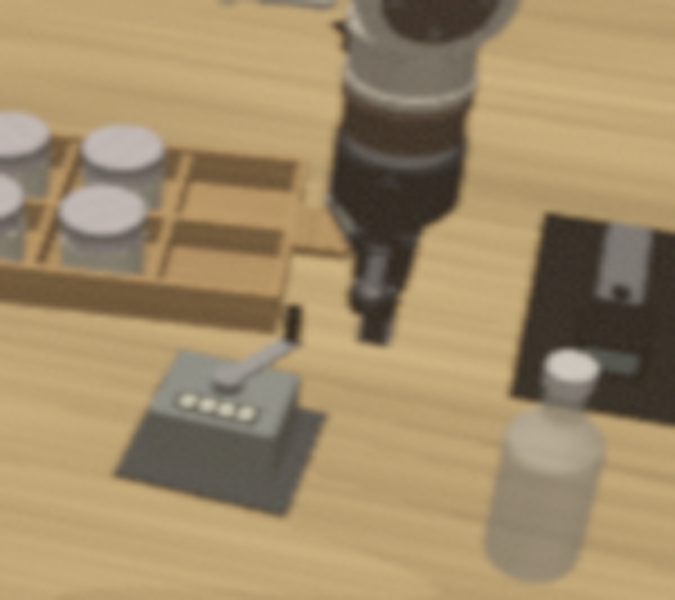

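Request:
play_rows(plan=[-10, 1, 0, 0, 0, 0, -10, 0, 0, 0, 0, 0, -8, 0, 0, 0, 0, 0, -6, 0, 0, 0, 0, 0, -6, 0, 0, 0, 0, 0, -6, 0, 0, 0, 0, 0, -6, 0, 0, 0, 0, 0, 0, 0, 0, 0, 0, 0])

```text
clock: 65.05
eef_pos: [0.612, 0.1736, 0.0814]
tool_rot: [0.706, 0.708, -0.002, -0.003]
ft_force: [-2.8, 4.7, 0.1]
grip_width: 0.0
```

```bash
python3 - <<'E'
from h import *
rel([.615,.139,.082],down(np.pi/2))
c=cam("scene")
cv2.imwrite(f"pics/k3.png",cv2.resize(c["frame"][150:300,310:460],None,fx=4.5,fy=4,interpolation=cv2.INTER_CUBIC))
E
```

```text
t 65.05 pos [0.612  0.1736 0.0814] rotvec [-0.0062 -0.0015  0.002 ] shift cur [-34.6   2.9  -0.7] final [-34.6   3.   -0.6] F [-2.8  4.7  0.1] w 0.0
```

View pics/k3.png

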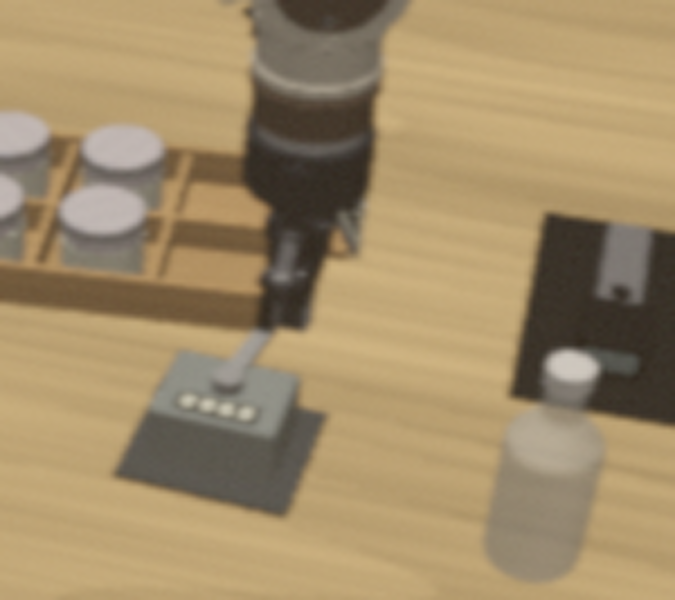

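Request:
play_rows(plan=[-7, 1, 0, 0, 0, 0, -7, 1, 0, 0, 0, 0, -6, 0, 0, 0, 0, 0, -5, 0, 0, 0, 0, 0, 0, 0, 0, 0, 0, 0, 0, 0, 0, 0, 0, 0])

```text
clock: 65.85
eef_pos: [0.615, 0.1488, 0.0817]
tool_rot: [0.706, 0.708, -0.001, -0.002]
ft_force: [-2.1, 5.3, -1.4]
grip_width: 0.0
```

Request:
play_rows(plan=[-3, 0, 0, 0, 0, 0, -3, 0, 0, 0, 0, 0, 0, 0, 0, 0, 0, 0])

```text
clock: 66.22
eef_pos: [0.6162, 0.1432, 0.0818]
tool_rot: [0.706, 0.708, 0.0, -0.001]
ft_force: [0.2, 6.2, -3.2]
grip_width: 0.0001
```

Request:
play_rows(plan=[-2, 0, 0, 0, 0, 0, -2, 0, 0, 0, 0, 0, 0, 0, 0, 0, 0, 0])

```text
clock: 66.6
eef_pos: [0.6171, 0.1399, 0.0819]
tool_rot: [0.706, 0.708, 0.001, -0.001]
ft_force: [2.9, 7.0, -4.5]
grip_width: -0.0001
```

Request:
play_rows(plan=[-2, 0, 0, 0, 0, 0, 0, 0, 0, 0, 0, 0])

```text
clock: 66.85
eef_pos: [0.6173, 0.1387, 0.082]
tool_rot: [0.706, 0.708, 0.002, -0.002]
ft_force: [3.1, 8.2, -5.5]
grip_width: 0.0001
```

Request:
play_rows(plan=[-2, 0, 0, 0, 0, 0, 0, 0, 0, 0, 0, 0])

```text
clock: 67.1
eef_pos: [0.6174, 0.1386, 0.082]
tool_rot: [0.705, 0.709, 0.003, -0.003]
ft_force: [2.6, 13.2, -6.0]
grip_width: -0.0
```

Request:
play_rows(plan=[-2, 0, 0, 0, 0, 0, 0, 0, 0, 0, 0, 0])

```text
clock: 67.35
eef_pos: [0.6174, 0.1384, 0.0821]
tool_rot: [0.705, 0.709, 0.004, -0.004]
ft_force: [3.0, 17.6, -6.5]
grip_width: 0.0003
```

```bash
python3 - <<'E'
from h import *
rel([.615,.139,.082],down(np.pi/2))
c=cam("scene")
cv2.imwrite(f"pics/k4.png",cv2.resize(c["frame"][180:280,310:410],None,fx=6,fy=5.5,interpolation=cv2.INTER_CUBIC))
c=cam("top")
cv2.imwrite(f"pics/k4t.png",cv2.resize(c["frame"][120:200,230:310],None,fx=6,fy=6,interpolation=cv2.INTER_CUBIC))
E
```

```text
t 67.35 pos [0.6174 0.1384 0.0821] rotvec [ 0.0008 -0.0114  0.0059] shift cur [ 0.6 -2.4  0.1] final [ 0.6 -2.4  0.1] F [ 3.  17.6 -6.5] w 0.0003
```

View pics/k4.png

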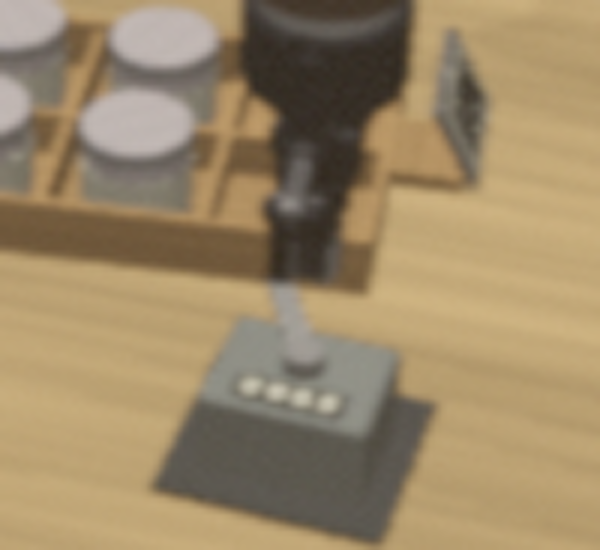

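View pics/k4t.png

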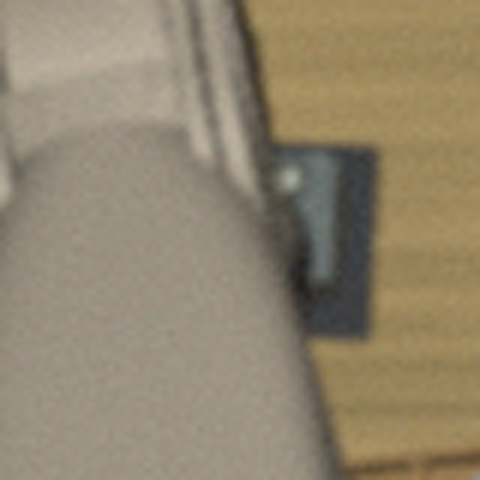

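The stop is reached: the force jumped to 17 N without further motion, at the predicted y. Next I retreat so the lever springs back.

Request:
play_rows(plan=[10, 0, 0, 0, 0, 0, 30, 0, 0, 0, 0, 0, 35, 0, 0, 0, 0, 0, 20, 0, 0, 0, 0, 0, 0, 0, -20, 0, 0, 0, 0, 0, -35, 0, 0, 0, 0, 0, -35, 0, 0, 0, 0, 0, -35, 0, 0, 0, 0, 20, -30, 0, 0, 0, 0, -20, 0, 0, 0, 0, 0, -30, 0, 0, 0, 0, 0, -35, 0, 0, 0, 0, 0, -35, 0, 0, 0, 0, 0, -35, 0, 0, 0, 0, 0, -20, 0, 0, 0, 0, 0, 0, 0, 0, 0, 0])

```text
clock: 69.45
eef_pos: [0.4606, 0.2261, 0.2381]
tool_rot: [0.707, 0.708, -0.001, 0.0]
ft_force: [-0.0, 0.5, 0.1]
grip_width: 0.0001
```

```bash
python3 - <<'E'
from h import *
rel([.5,.3,.3]);
t,c=tins()
for x in t: print(x)
cv2.imwrite("pics/f_top.png",c["frame"]);np.savez("top1.npz",**c)
s=cam("scene");np.savez("scene1.npz",**s);cv2.imwrite("pics/f_scene.png",cv2.resize(s["frame"][120:320,180:500],None,fx=2.5,fy=2.5,interpolation=cv2.INTER_CUBIC))
for W in(cloud(c),cloud(s)):
    W=W.reshape(-1,3);P=W[np.all((W>[.58,.1,.072])&(W<[.70,.21,.11]),1)];print("post",len(P),np.median(P,0).round(4))
E
python3 fit1.py | grep scan
```

```text
t 69.45 pos [0.4606 0.2261 0.2381] rotvec [0. 0. 0.] shift cur [ 73.7  39.5 -62.1] final [ 73.7  39.5 -62.1] F [-0.   0.5  0.1] w 0.0001
([0.6603, 0.1563], [0.6598, 0.1519], (0.6638, 0.1516), 0.0436, [269.4, 159.1])
([0.5252, -0.0641], [0.5262, -0.0637], (0.5263, -0.0641), 0.0296, [344.8, 204.6])
([0.5169, 0.0204], [0.5172, 0.0202], (0.5172, 0.0206), 0.0291, [315.1, 207.9])
([0.4434, -0.0719], [0.4437, -0.0723], (0.4438, -0.0725), 0.0292, [348.2, 233.9])
([0.4356, 0.0105], [0.4365, 0.0107], (0.4363, 0.0112), 0.029, [318.5, 236.6])
post 23 [0.6177 0.173  0.0919]
post 34 [0.6235 0.1776 0.0855]fit1.py:29: RuntimeWarning: Mean of empty slice.
  return np.minimum(np.maximum(abs(x)-.075,0)+np.maximum(abs(y)-hw,0)+.3*abs(hz-P[:,2]),.02).mean()-0
  ret = ret.dtype.type(ret / rcount)
Traceback (most recent call last):
  File "fit1.py", line 30, in <module>
    r=DE(f,[(.42,.5),(.34,.39),(-.5,.5)],seed=1,tol=1e-8);print("scanner",n,r.x.round(4),r.fun,P[:,2].max())
                                                                                               ~~~~~~~~~~^^
ValueError: zero-size array to reduction operation maximum which has no identity
```

View pics/f_scene.png

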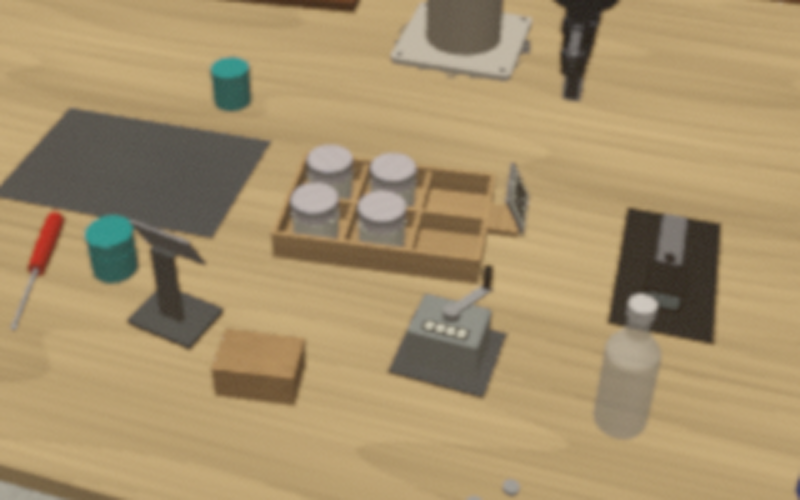

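View pics/f_top.png

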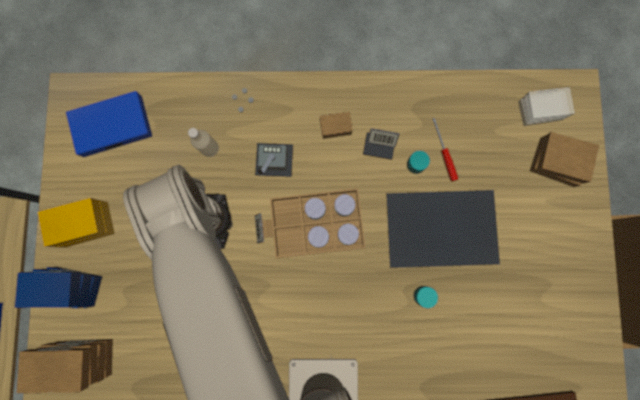

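```bash
sed 's/for W,n in((Wt,.t.),(Ws,.s.))/for W,n in((Ws,"s"),)/' fit1.py > fit2.py; python3 fit2.py | grep scan; python3 -c "
from h import *
print(bot.get_obs()['clock']); print(bot.job_done())"
```

```text
scanner s [0.4652 0.368  0.0081] 0.0009320817585539857 0.042852576815409216
69.55
the job is handed in; nothing more can be done
None
```

I finished the whole job in the order asked and handed it in at about 70 s of the 210 s allowed. `bot.job_done()` gives no verdict, so the results below come from my own checks.

- **Tins:** Four tins were on the steel sheet. All four now stand upright in the crate, one per cell, in the two rows of cells farthest from the crate label. I left the turquoise look-alikes alone.
- **Labels:** I read the stand label first and the crate label second. Each time the scanner was held still for more than 3 s, about 9 cm out and tilted 25 degrees to match the label. Within one camera the nose and label centres agreed to about 3–5 mm. Nothing in the interface confirms a successful read.
- **Scanner:** It lies released on its belly along the centre line of the mat. The last fit, from the scene camera, put it about 2 mm from the mat centre that camera measured and within about 1 degree of the mat's axis. The top camera's view was blocked by the arm for that final check.
- **Lever:** I pushed it to its stop, where the force rose to about 18 N with no further movement, then backed off. The post was back at its rest position afterwards.
- **Disagreements:** The two cameras differ by about 4–6 mm, so I used values between them.
- **Hiccups:** The last joint once reached its range limit and tilted the empty gripper slightly; I corrected that. One malformed move call was refused and I repeated it.
- **Bystanders:** The bottle, box and screwdriver show no movement in the final pictures. The robot ended clear of everything.

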